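# Pin the mixing-cup carrier and scrub out the cup

### The job

The steel mixing cup sits on a blue carrier that swivels on its grey foot: turn the carrier by its yellow post until the holes in its three ears line up with the holes in the foot's ears, and push every red locking pin you find in the black rack fully home through a pair of holes, so that the cup cannot turn. Then scrub the cup with the brush, right down to the bottom, up to the rim, and down to the bottom again, and stand the brush back in its green jar. Last, seat the lid squarely on the cup; leave the bottles and the timer alone.

Things in the scene. Friction and masses are not known exactly. Their poses are not given: they have to be found in the camera images.
- foot: grey fixed foot on the counter: disc 110 mm in diameter and 20 mm thick with three square ears (36 mm, 20 mm thick). Origin at the centre of its underside, on the swivel axis; z up. The ears' holes (13 mm in diameter, right through) lie 80 mm from the axis, at 0, +120 and -120 degrees from the foot's x axis
- hole1 (a point): point on the axis of the foot's hole number 1, 32 mm above the counter, which is the level of the top of the carrier's ears; the shoulder of a pin that is home lies here. Fixed to the foot, so it does not turn with the carrier. The gap from this axis to the wall of the steel cup is 48 mm
- hole2 (a point): point on the axis of the foot's hole number 2, 32 mm above the counter, which is the level of the top of the carrier's ears; the shoulder of a pin that is home lies here. Fixed to the foot, so it does not turn with the carrier. The gap from this axis to the wall of the steel cup is 48 mm
- hole3 (a point): point on the axis of the foot's hole number 3, 32 mm above the counter, which is the level of the top of the carrier's ears; the shoulder of a pin that is home lies here. Fixed to the foot, so it does not turn with the carrier. The gap from this axis to the wall of the steel cup is 48 mm
- carrier (a joint): swivel angle of the blue carrier (rad, counter-clockwise from above is positive): at 0 its three ears lie over the foot's ears and the holes (13 mm) line up; it starts between 0.4 and 0.95. Stops at -0.5 and 1.3. It stays where it is left; turning it takes about 3 N at the post. The carrier (disc 100 mm in diameter, 10 mm thick, ears like the foot's and an arm for the post) lies 22 to 32 mm above the counter
- post (a point): middle of the upright yellow round post on the carrier, 18 mm in diameter, by which the carrier is turned. It stands from 32 to 90 mm above the counter (this point: 65 mm), 80 mm from the swivel axis, midway between two ears; with the carrier at 0 it is at 180 degrees from the foot's x axis
- cup_floor (a point): centre of the inner floor of the open steel cup fixed on the carrier, on the swivel axis, 37 mm above the counter; z up. Bore of the cup 54 mm, outside 64 mm
- cup_rim (a point): centre of the mouth of the steel cup, 105 mm above the counter, 68 mm above the inner floor
- rack: black block, fixed, 44 by 160 mm, 34 mm high, with three holes in a row along its own y axis at -50, 0 and +50 mm, in which the pins stand; it is on either side of the cup. Origin at the centre of its underside
- pin1_grip (a point): centre of the round red grip (20 mm in diameter, 55 mm high) of a locking pin, standing upright in the rack, grip up; z of this point is the pin's axis, up. The grip's flat underside (the shoulder) is 27.5 mm below this point; from it a steel shank 10 mm in diameter goes 28 mm further down, tapering over its last 7 mm. Home: shoulder down on the carrier's ear, this point 59.5 mm above the counter. Any pin fits any hole. 60 g. Two or three pins are there
- pin2_grip (a point): centre of the round red grip (20 mm in diameter, 55 mm high) of a locking pin, standing upright in the rack, grip up; z of this point is the pin's axis, up. The grip's flat underside (the shoulder) is 27.5 mm below this point; from it a steel shank 10 mm in diameter goes 28 mm further down, tapering over its last 7 mm. Home: shoulder down on the carrier's ear, this point 59.5 mm above the counter. Any pin fits any hole. 60 g. Two or three pins are there
- pin3_grip (a point): centre of the round red grip (20 mm in diameter, 55 mm high) of a locking pin, standing upright in the rack, grip up; z of this point is the pin's axis, up. The grip's flat underside (the shoulder) is 27.5 mm below this point; from it a steel shank 10 mm in diameter goes 28 mm further down, tapering over its last 7 mm. Home: shoulder down on the carrier's ear, this point 59.5 mm above the counter. Any pin fits any hole. 60 g. Two or three pins are there
- brush_grip (a point): middle of the blue round handle (16 mm in diameter, 68 mm long) of the cup brush that stands upright in the green jar, bristles down; 136 mm above the brush's lower end; z along the brush, to the handle. Overall length 170 mm, 70 g, most of it in the handle (balance point about 30 mm below this point); carried fast, it may swing in the grip; between bristles and handle is a thin wire stem
- brush_tip (a point): centre of the lower end of the brush's stiff white bristle head, which is 32 mm in diameter and 60 mm long
- jar_floor (a point): centre of the inner floor of the green drip jar, 5 mm above the counter; the jar is fixed, 60 mm high, bore 41 mm, outside 50 mm, with an 80 mm foot plate; it is on either side of the cup
- lid_knob (a point): middle of the black round knob (22 mm in diameter, 32 mm high) of the white lid; z up. The lid's disc is 72 mm in diameter and 6 mm thick, its top 16 mm below this point; under it is a plug 47 mm in diameter and 8 mm high, which goes into the cup. The lid lies on the counter on its plug (this point 30 mm up), on the robot's side to the left or right; seated, the disc lies on the rim and this point is 22 mm above the rim. 90 g
- dropper: white dropper bottle with blue cap, 40 mm in diameter, 75 mm high, a bystander; origin at its underside
- reagent: amber reagent bottle with red cap, 48 mm in diameter, 95 mm high, a bystander beyond the cup; origin at its underside
- timer: white desk timer, 50 by 100 by 50 mm, a fixed bystander beyond the cup; origin at the centre of its underside
There are look-alikes about, which are no part of the job. What is shaped like the part that bears pin3_grip but purple is not meant.

How it is judged:
By the outcome, as a careful person would: the job done as asked, in the order asked, and still so for the second after the job is handed in, with the robot touching nothing.
Of pin1, pin2, pin3 only 2 to 3 are there at a start; the rules pass over those that are not, and their reading is None.
At some moment in a run one of lid may be knocked a few centimetres aside while the robot is not near it.
It also fails if it takes over 210 s, if anything falls off the work surface, if the arm or the gripper's body presses on something with over 40 N, if the wrist force passes 120 N, or if a joint passes its speed limit or range.

### The arm

A 6-joint arm with a two-finger parallel gripper is mounted at the origin on the work surface. World frame = base frame: x ahead of the robot, y to its left, z up, the work surface at z = 0. Lengths are in mm, angles in degrees, forces in N, time in s.
With the tool pointing down it reaches from about 300 to 850 mm from the base axis. Payload 4.2 kg.
Tool frame: the origin (TCP) lies at the very end of the fingers, on their centre line; the grasp point (between the pads) lies 19 mm behind it; z points along the fingers, y is the line along which they close (so a half turn about z gives the same grasp; the last joint's range is limited). The gripper opens to 91 mm and grips with 3 to 60 N. Pads are 32 mm wide; open, the fingers measure 118 mm over their backs; the gripper's body (76 mm by 178 mm) begins 60 mm behind the grasp point.
Start: joints at [-77.464, 18.312, 89.639, -0, 72.044, -1.146], TCP at [136.011, -558.699, 213.976] pointing down, gripper open.
Joint ranges: [-177.97, 177.97], [-48.28, 115.42], [12.27, 149.76], [-77.06, 257.06], [2.81, 150.46], [-146.56, 146.56]. Speed limits (degrees/s): [147.25, 147.25, 180, 180, 180, 180].

### API

Orientations are given as [roll, pitch, yaw] about the fixed x, y, z axes, in that order (R = Rz(yaw) Ry(pitch) Rx(roll)).
In Python, from workcell import env, eyes gives the robot as it stands.
- The arm moves only by the tool send_rows, never from a script. Its argument "targets" is text: rows parted by semicolons, each of 7 numbers parted by spaces: the shift along the tool's x, y, z in m, then the turn, a rotation vector about the tool's x, y, z in degrees, then the opening in per cent of the stroke, from 0 (shut) to 100 (fully open). A call has 1 to 12 rows; each row is the pose to reach, as a shift and turn from the pose commanded when the call began, along the tool's axes at that moment; what a row does not reach only later rows make up. A row lasts 1/12 s, in which the tool goes at most 41.7 mm and 7.16 degrees, less where a joint would pass 70% of its speed; a pose out of reach is approached as far as the arm can. A call with a gripper value outside its range is refused whole. The fingers move at their own pace and stop on an object; "grip_force" is the grip in N (left out, the last holds). Time passes only in rows, so rows that repeat a pose let the fingers close. It gives the time, the measured TCP pose, the force, the opening and the grip force at its end, in the units of the state.
- env.state(): the state, without advancing time (a new reading comes with each control period).
- eyes.grab_frame(name): name is "scene" or "top"; returns a dict with "image" (420x560x3 uint8, blue, green, red), "fovy" (degrees; the focal length in pixels is half the picture's height over the tangent of half this angle, whatever the lens; pixels are square), "cx", "cy" (the principal point, pixels), "eye" and "attitude" of the camera in the world. Camera axes: x right, y up, looking along -z (the intrinsics and any distortion apply to the point x, -y, -z); pixel columns grow to the right and rows downward; lengths in mm; the calibration is good to about 2 mm. A picture is of the moment at which its call begins. There is no depth.
- env.job_done(): hands the job in; it is judged then, once.
The state is a dict: "time_s": time; "qpos": joint angles; "qvel": joint speeds; "effort": joint torques, N m; "ee_pos": TCP position; "ee_rot": TCP orientation; "force": force on the tool from outside, world axes, zero at the start; "torque": the same for the moment, N m; "gripper_width": finger opening in mm; "gripper_force": force on a finger pad.
Only numpy, scipy, OpenCV 4.12 (cv2) and the standard library are available. Lean on these libraries where they do the work, as an engineer would, in place of code of your own. Each camera call takes 0.05 s, during which the arm holds its last target. There are 200 camera calls.

## Working session

There is one attempt and no reset: what is moved stays moved. The work goes in short steps, Python scripts to look and compute and a tool call to move; the robot and the scene stay as the last step left them, time stands still between calls to the robot, and variables do not carry over. Pictures are saved under pics/ and viewed, at most 14 in all, crops included, and the job is handed in when it is done.

Besides the shell and the picture viewer there is one more tool, called after ">>>" as name(argument=value, ...), one argument or row to a line, values as JSON. send_rows: Moves the arm, as the interface text tells. Its arguments: {"type":"object","properties":{"targets":{"type":"string"},"grip_force":{"type":"number"}},"required":["targets"]}

```bash
ls; mkdir -p pics; python3 - <<'E'
from workcell import env, eyes
import cv2
s=env.state(); print(s)
for n in("scene","top"):
    f=eyes.grab_frame(n); cv2.imwrite(f"pics/{n}0.png",f["image"]); print({k:v for k,v in f.items() if k!="image"})
E
```

```text
pics
{'time_s': 0.0, 'qpos': array([-7.74644604e+01,  1.83502578e+01,  8.97075581e+01,  8.87784799e-04,
        7.20424274e+01, -1.14521713e+00]), 'qvel': array([-0.01052014, -0.01131561, -0.02576901,  0.00440616, -0.0578026 ,
       -0.11922485]), 'effort': array([ 6.78480192e-04, -4.12463343e+01, -2.31976962e+01,  7.28923618e-02,
        4.57210641e-02, -1.62722918e-04]), 'ee_pos': array([ 135.8960352 , -558.18587917,  213.12633445]), 'ee_rot': array([-1.79899794e+02, -2.84739621e-03,  1.36804798e+01]), 'force': array([ 0.21799447,  0.50367681, -0.34675512]), 'torque': array([ 0.00027254, -0.03533017, -0.03988065]), 'gripper_force': 0.0, 'gripper_width': 90.99547480933948}
{'fovy': 55.33534468295594, 'cx': 270.8389285460603, 'cy': 210.9281986485544, 'eye': array([1118.54429419,  637.54577633,  604.8427326 ]), 'attitude': array([ 57.82914348,  -1.36198488, 139.83243995])}
{'fovy': 55.939271634150295, 'cx': 274.55738172803774, 'cy': 211.2587584142739, 'eye': array([ 424.65787284,   38.98290796, 1031.53993617]), 'attitude': array([ 10.8954073 ,   0.28591391, -90.58131834])}
```

View pics/scene0.png

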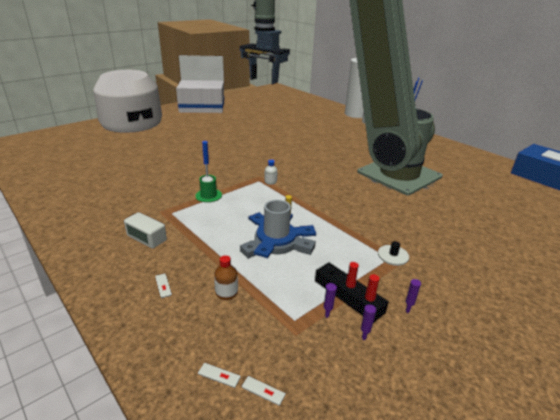

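View pics/top0.png

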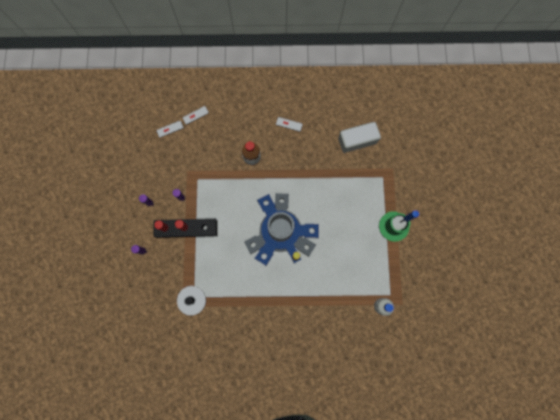

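```bash
cat > h.py <<'E'
from workcell import env, eyes
import cv2, numpy as np, time
from scipy.spatial.transform import Rotation as Ro
class Cam:
    def __init__(s,n):
        f=eyes.grab_frame(n); s.im=f["image"]; s.f=s.im.shape[0]/2/np.tan(np.radians(f["fovy"]/2))
        s.c=np.array([f["cx"],f["cy"]]); s.e=f["eye"]; s.R=Ro.from_euler("xyz",f["attitude"],degrees=True).as_matrix()
    def ray(s,p):
        d=(np.array(p,float)-s.c)/s.f; v=s.R@np.array([d[0],-d[1],-1.]); return v/np.linalg.norm(v)
    def at(s,p,z):
        v=s.ray(p); return s.e+v*(z-s.e[2])/v[2]
    def px(s,X):
        q=s.R.T@(np.array(X,float)-s.e); return s.c+s.f*np.array([q[0],-q[1]])/-q[2]
    def blobs(s,lo,hi,box=None,amin=4):
        hsv=cv2.cvtColor(s.im,cv2.COLOR_BGR2HSV); m=cv2.inRange(hsv,np.array(lo),np.array(hi))
        if box: k=np.zeros_like(m); x0,y0,x1,y1=box; k[y0:y1,x0:x1]=255; m&=k
        n,l,st,c=cv2.connectedComponentsWithStats(m)
        return [(c[i].round(2),st[i].tolist()) for i in range(1,n) if st[i][4]>=amin]
def tri(cs,ps):
    A=np.zeros((3,3));b=np.zeros(3)
    for c,p in zip(cs,ps):
        v=c.ray(p);P=np.eye(3)-np.outer(v,v);A+=P;b+=P@c.e
    X=np.linalg.solve(A,b); return X,[(c.px(X)-np.array(p)).round(2) for c,p in zip(cs,ps)]
E
python3 - <<'E'
from h import *
t=Cam("top");s=Cam("scene")
C={"red":((0,150,90),(6,255,255)),"red2":((174,150,90),(180,255,255)),"blue":((105,120,50),(125,255,255)),"yel":((20,130,100),(35,255,255)),"green":((50,120,40),(80,255,255)),"black":((0,0,0),(180,255,35)),"white":((0,0,200),(180,30,255))}
for k,v in C.items():
    for n,c,b in(("top",t,(120,90,440,330)),("scene",s,(90,130,430,330))):
        print(k,n,[(x[0].tolist(),x[1]) for x in c.blobs(*v,box=b)][:12])
def crop(im,x,y,w,h,k): return cv2.resize(im[y:y+h,x:x+w],None,fx=k,fy=k,interpolation=cv2.INTER_CUBIC)
a=crop(t.im,238,185,90,90,6);b=crop(s.im,235,185,90,90,6)[:, :]
cv2.imwrite("pics/c1.png",cv2.resize(np.hstack([a,b]),(800,400)))
a=crop(t.im,145,205,90,110,5);b=crop(t.im,365,190,70,137,4);b=cv2.resize(b,(280,550))
cv2.imwrite("pics/c2.png",np.hstack([a[:548],b[:548]]))
E
```

```text
red top [([249.48, 145.88], [245, 142, 10, 9, 69]), ([158.39, 224.39], [155, 221, 8, 8, 54]), ([179.14, 223.84], [175, 220, 9, 9, 56])]
red scene [([224.58, 261.11], [220, 256, 10, 12, 100]), ([351.99, 274.5], [347, 263, 11, 25, 167]), ([372.16, 286.32], [366, 274, 14, 27, 219]), ([163.5, 287.0], [163, 286, 2, 3, 6])]
red2 top []
red2 scene [([372.38, 291.88], [371, 290, 4, 5, 8])]
blue top [([280.49, 233.22], [256, 196, 62, 68, 962]), ([411.52, 215.35], [405, 211, 14, 10, 63]), ([388.6, 307.18], [385, 304, 8, 7, 45])]
blue scene [([205.04, 152.12], [203, 141, 5, 23, 89]), ([270.93, 162.41], [269, 160, 5, 6, 27]), ([276.04, 235.93], [249, 213, 66, 44, 856])]
yel top [([296.0, 255.65], [294, 253, 5, 6, 26])]
yel scene [([288.59, 198.0], [286, 195, 6, 8, 39])]
green top [([391.03, 227.87], [380, 213, 29, 27, 379])]
green scene [([207.91, 191.52], [196, 176, 26, 26, 381])]
black top [([202.11, 225.11], [201, 224, 4, 4, 9])]
black scene [([388.96, 148.98], [374, 134, 31, 31, 742]), ([413.59, 165.15], [406, 162, 17, 6, 34]), ([394.51, 248.1], [391, 242, 8, 13, 80]), ([349.12, 290.38], [316, 264, 72, 58, 1249])]
white top []
white scene [([270.14, 168.93], [268, 168, 5, 3, 14]), ([206.81, 178.81], [204, 178, 7, 3, 16]), ([274.98, 247.3], [175, 183, 207, 136, 9162]), ([143.24, 222.82], [126, 215, 35, 18, 316]), ([393.21, 255.37], [380, 246, 28, 17, 221]), ([162.45, 284.35], [157, 275, 13, 20, 113])]
```

View pics/c1.png

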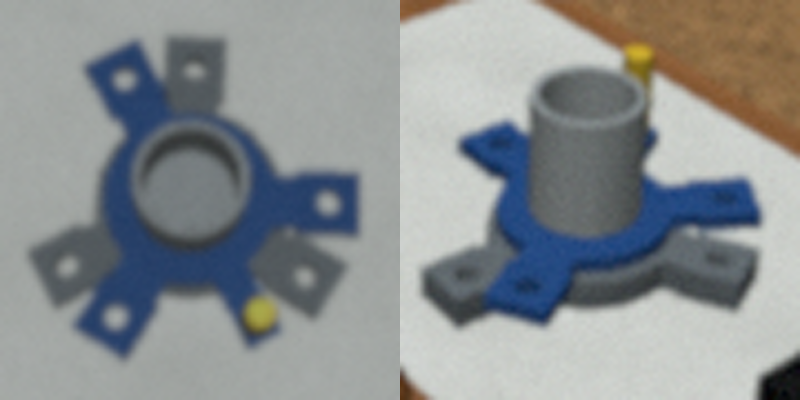

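View pics/c2.png

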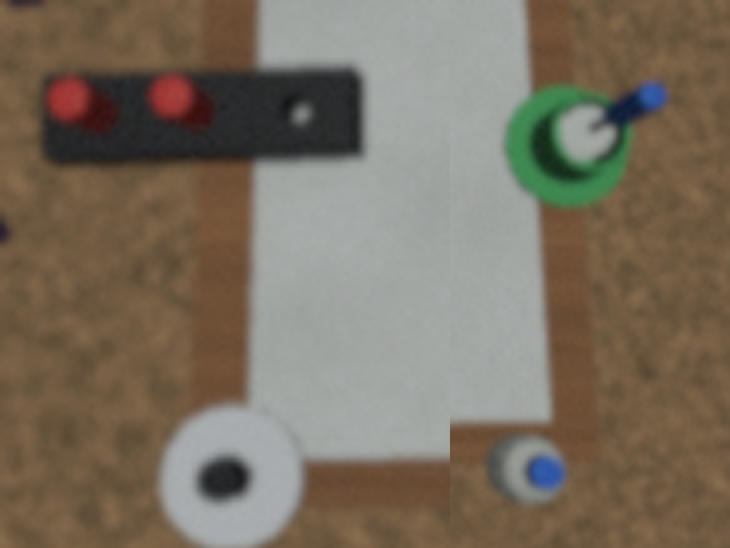

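```bash
cat > m1.py <<'E'
from h import *
t=Cam("top");s=Cam("scene")
def spot(c,p,r=3,bright=True):
    g=cv2.cvtColor(c.im,cv2.COLOR_BGR2GRAY).astype(float); p=np.array(p,float)
    sat=cv2.cvtColor(c.im,cv2.COLOR_BGR2HSV)[:,:,1].astype(float)
    for _ in range(4):
        x0,y0=np.round(p).astype(int); Y,X=np.mgrid[y0-r:y0+r+1,x0-r:x0+r+1]
        w=g[Y,X]; w=w-np.median(w)-5 if bright else np.median(w)-w-5; w=np.clip(w,0,None)*(np.hypot(X-p[0],Y-p[1])<=r)
        p=np.array([(w*X).sum(),(w*Y).sum()])/w.sum()
    return p
T=lambda u,v:((u+.5)/4.4444-.5+238,(v+.5)/4.4444-.5+185)
S=lambda u,v:((u-400+.5)/4.4444-.5+235,(v+.5)/4.4444-.5+185)
ch=[t.at(spot(t,T(*q)),27) for q in((123,80),(327,202),(116,317))]
fh=[t.at(spot(t,T(*q)),10) for q in((197,70),(69,266),(306,276))]
sc=[s.at(spot(s,S(*q),bright=False),29) for q in((500,145),(528,287),(724,199))]
sf=[s.at(spot(s,S(*q),bright=False),17) for q in((467,272),(715,258))]
for n,a in(("carr top",ch),("foot top",fh),("carr scene",sc)):
    a=np.array(a);m=a.mean(0);print(n,a[:,:2].round(1).tolist(),"mean",m[:2].round(1),[ (round(np.hypot(*d[:2]),1),round(np.degrees(np.arctan2(d[1],d[0])),1)) for d in a-m])
print("sf",np.round(sf,1).tolist())
print("post top",t.at((296,255.65),90), "scene/top tri",tri((t,s),((296,255.65),(288.6,195.9))))
print("pins top",t.at((158.39,224.39),87+2),t.at((179.14,223.84),87+2))
E
python3 m1.py
```

```text
carr top [[641.2, 65.1], [567.3, -51.7], [503.0, 70.8]] mean [570.5  28.1] [(np.float64(79.8), np.float64(27.6)), (np.float64(79.8), np.float64(-92.3)), (np.float64(79.9), np.float64(147.6))]
foot top [[649.7, 24.1], [534.1, 99.2], [526.4, -38.5]] mean [570.1  28.3] [(np.float64(79.8), np.float64(-3.0)), (np.float64(79.5), np.float64(116.9)), (np.float64(79.8), np.float64(-123.2))]
carr scene [[564.7, -53.8], [639.6, 63.1], [499.5, 69.7]] mean [567.9  26.3] [(np.float64(80.2), np.float64(-92.3)), (np.float64(80.5), np.float64(27.2)), (np.float64(81.0), np.float64(147.6))]
sf [[648.7, 22.0, 17.0], [532.2, 97.9, 17.0]]
post top [498.11208907  -7.94383297  90.        ] scene/top tri (array([498.04167484,  -7.86274181,  89.8088939 ]), [array([-0.04,  0.04]), array([-0.05, -0.01])])
pins top [576.94375106 322.74589382  89.        ] [577.73985028 272.61605626  89.        ]
```

```bash
cat > plan.py <<'E'
# usage: python3 plan.py step "x y z yaw open" ... (world TCP waypoints; prints rows from the measured pose)
import sys; from h import *
def plan(W,step=30.,ang=6.):
    s=env.state(); p=s["ee_pos"]; R0=Ro.from_euler("xyz",s["ee_rot"],degrees=True); y=s["ee_rot"][2]
    rows=[]; cur=np.array([*p,y])
    for w in W:
        w=np.array(w,float); d=w[:4]-cur; n=max(1,int(np.ceil(max(np.linalg.norm(d[:3])/step,abs(d[3])/ang))))
        for i in range(1,n+1):
            q=cur+d*i/n; v=R0.inv().apply(q[:3]-p)/1000
            r=(R0.inv()*Ro.from_euler("xyz",[180,0,q[3]],degrees=True)).as_rotvec(degrees=True)
            rows.append(" ".join(f"{a:.4f}".rstrip("0").rstrip(".") for a in v)+" "+" ".join(f"{a:.1f}" for a in r)+f" {w[4]:g}")
        cur=w[:4]
    for i in range(0,len(rows),12): print("; ".join(rows[i:i+12])) ; print("--")
    print("at",p.round(1),s["ee_rot"].round(1),"t",round(s["time_s"],1),"F",s["force"].round(1),"w",round(s["gripper_width"],1))
if __name__=="__main__": plan([list(map(float,a.split())) for a in sys.argv[2:]],float(sys.argv[1]))
E
python3 - <<'E'
from h import *
t=Cam("top");s=Cam("scene")
print("jar green top",t.blobs((50,120,40),(80,255,255),(370,200,420,250)))
g=cv2.inRange(cv2.cvtColor(t.im,cv2.COLOR_BGR2HSV),(50,100,40),(85,255,255)); g[:200]=0;g[250:]=0;g[:,:365]=0;g[:,425:]=0
pts=cv2.findNonZero(g); c,r=cv2.minEnclosingCircle(pts); print("foot plate circ",c,r,t.at(c,4))
# brush handle: top end in both views
hb=t.blobs((105,110,30),(125,255,255),(395,200,425,232)); print(hb)
sb=s.blobs((105,110,30),(125,255,255),(195,135,215,172)); print(sb)
for c,b in((t,(395,200,425,232)),(s,(195,135,215,172))):
    m=cv2.inRange(cv2.cvtColor(c.im,cv2.COLOR_BGR2HSV),(105,110,30),(125,255,255)); k=np.zeros_like(m);k[b[1]:b[3],b[0]:b[2]]=1; print(cv2.minAreaRect(cv2.findNonZero(m*k)))
w=t.blobs((0,0,150),(180,60,255),(165,280,215,320)); print("lid white",w,)
k=t.blobs((0,0,0),(180,255,70),(180,290,200,310)); print("knob",k)
print("lid ctr",t.at(w[0][0],14)if w else 0, "knob",t.at(k[0][0],40) if k else 0)
print(tri((t,s),(k[0][0],(394.51,247.5))))
E
python3 plan.py 36 "498.5 -8.5 160 27.5 45"
```

```text
jar green top [(array([390.93, 228.  ]), [380, 213, 28, 27, 379])]
foot plate circ (394.3595275878906, 225.57394409179688) 15.070487022399902 [ 580.75148773 -271.82563286    4.        ]
[(array([411.6 , 215.28]), [405, 211, 14, 10, 67])]
[(array([205., 152.]), [203, 141, 5, 23, 93])]
((411.20001220703125, 215.39999389648438), (5.366563320159912, 14.310833930969238), 63.43495178222656)
((205.0, 152.0), (22.0, 4.0), 90.0)
lid white [(array([196.14, 295.49]), [177, 280, 38, 35, 766])]
knob [(array([189.39, 300.24]), [185, 297, 9, 7, 49])]
lid ctr [406.64738865 241.83452898  14.        ] knob [395.88605039 252.89227463  40.        ]
(array([395.11467487, 255.37237245,  32.18559492]), [array([-0.33,  0.23]), array([-0.42, -0.01])])
0.0254 -0.0236 0.0028 -0.0 -0.0 -0.7 45; 0.0508 -0.0472 0.0057 -0.0 -0.0 -1.5 45; 0.0762 -0.0709 0.0085 -0.0 -0.0 -2.2 45; 0.1015 -0.0945 0.0114 -0.0 -0.0 -2.9 45; 0.1269 -0.1181 0.0142 -0.0 -0.0 -3.6 45; 0.1523 -0.1417 0.017 -0.0 -0.0 -4.4 45; 0.1777 -0.1653 0.0199 -0.0 -0.0 -5.1 45; 0.2031 -0.1889 0.0227 -0.0 -0.0 -5.8 45; 0.2285 -0.2126 0.0255 -0.0 -0.0 -6.5 45; 0.2539 -0.2362 0.0284 -0.0 -0.0 -7.3 45; 0.2792 -0.2598 0.0312 -0.0 -0.0 -8.0 45; 0.3046 -0.2834 0.0341 -0.0 -0.0 -8.7 45
--
0.33 -0.307 0.0369 -0.0 -0.0 -9.5 45; 0.3554 -0.3307 0.0397 -0.0 -0.0 -10.2 45; 0.3808 -0.3543 0.0426 -0.0 -0.0 -10.9 45; 0.4062 -0.3779 0.0454 -0.0 -0.0 -11.6 45; 0.4316 -0.4015 0.0483 -0.0 -0.0 -12.4 45; 0.4569 -0.4251 0.0511 -0.0 -0.0 -13.1 45; 0.4823 -0.4488 0.0539 -0.0 -0.0 -13.8 45
--
at [ 136.  -558.6  213.8] [-180.    -0.    13.7] t 0.4 F [-0.2  0.7 -0.1] w 90.7
```

>>> send_rows(
  targets="0.24 -0.224 0.0 0 0 -7 45; 0.24 -0.224 0.0 0 0 -7 45; 0.24 -0.224 0.0 0 0 -7 45; 0.24 -0.224 0.0 0 0 -7 45; 0.24 -0.224 0.0 0 0 -7 45; 0.24 -0.224 0.0 0 0 -7 45; 0.24 -0.224 0.0 0 0 -7 45; 0.24 -0.224 0.0 0 0 -7 45; 0.24 -0.224 0.0 0 0 -7 45",
  grip_force=10,
)

```text
time_s: 1.15
ee_pos: [318.5, -279.4, 214.2]
ee_rot: [-179.9, -0.1, 21.0]
force: [0.3, -0.2, -0.5]
gripper_width: 41.1
gripper_force: 0.0
```

```bash
sed -i 's/    for i in range(0,len(rows),12).*/    print("; ".join(rows[:12]), "  TRUNC" if len(rows)>12 else "")/' plan.py; python3 plan.py 40 "498.5 -8.5 150 27.5 45"
```

```text
0.0295 -0.0209 0.0072 -0.1 -0.1 -0.7 45; 0.0589 -0.0418 0.0145 -0.1 -0.1 -1.4 45; 0.0884 -0.0627 0.0217 -0.1 -0.1 -2.2 45; 0.1178 -0.0836 0.0289 -0.1 -0.1 -2.9 45; 0.1473 -0.1045 0.0362 -0.1 -0.1 -3.6 45; 0.1767 -0.1254 0.0434 -0.1 -0.1 -4.3 45; 0.2062 -0.1464 0.0506 -0.1 -0.1 -5.0 45; 0.2356 -0.1673 0.0579 -0.1 -0.1 -5.7 45; 0.2651 -0.1882 0.0651 -0.1 -0.1 -6.5 45 
at [ 318.5 -279.4  214.2] [-1.799e+02 -1.000e-01  2.100e+01] t 1.1 F [ 0.3 -0.2 -0.5] w 41.1
```

>>> send_rows(
  targets="0.029 -0.021 0.007 0 0 -0.7 45; 0.059 -0.042 0.014 0 0 -1.4 45; 0.088 -0.063 0.022 0 0 -2.2 45; 0.118 -0.084 0.029 0 0 -2.9 45; 0.147 -0.105 0.036 0 0 -3.6 45; 0.177 -0.125 0.043 0 0 -4.3 45; 0.206 -0.146 0.051 0 0 -5 45; 0.236 -0.167 0.058 0 0 -5.7 45; 0.265 -0.188 0.065 0 0 -6.5 45; 0.265 -0.188 0.065 0 0 -6.5 45; 0.265 -0.188 0.065 0 0 -6.5 45",
)

```text
time_s: 2.07
ee_pos: [498.1, -14.2, 148.3]
ee_rot: [-180.0, 0.1, 27.3]
force: [-0.3, 0.0, -0.1]
gripper_width: 41.0
gripper_force: 0.0
```

```bash
python3 plan.py 30 "498.5 -8.5 46 27.5 45"
```

```text
0.0008 -0.0012 0.0256 -0.0 0.1 -0.0 45; 0.0015 -0.0024 0.0511 -0.0 0.1 -0.1 45; 0.0023 -0.0036 0.0767 -0.0 0.1 -0.1 45; 0.0031 -0.0049 0.1023 -0.0 0.1 -0.2 45 
at [498.1 -14.2 148.3] [-1.80e+02  1.00e-01  2.73e+01] t 2.1 F [-0.3  0.  -0.1] w 41.0
```

>>> send_rows(
  targets="0 0 0.02 0 0 0 45; 0 0 0.03 0 0 0 45; 0 0 0.03 0 0 0 45; 0 0 0.03 0 0 0 45; 0 0 0.03 0 0 0 45",
)

```text
time_s: 2.48
ee_pos: [497.9, -15.7, 119.6]
ee_rot: [180.0, -0.0, 27.1]
force: [-0.1, 0.3, 0.1]
gripper_width: 41.2
gripper_force: 0.0
```

```bash
python3 plan.py 30 "498.5 -8.5 46 27.5 45"
```

```text
0.0013 -0.002 0.0245 0.0 -0.0 -0.1 45; 0.0025 -0.0041 0.0491 0.0 -0.0 -0.3 45; 0.0038 -0.0061 0.0736 0.0 -0.0 -0.4 45 
at [497.9 -15.7 119.6] [180.   -0.   27.1] t 2.5 F [-0.1  0.3  0.1] w 41.2
```

>>> send_rows(
  targets="0.0038 -0.0061 0.0245 0 0 -0.4 45; 0.0038 -0.0061 0.049 0 0 -0.4 45; 0.0038 -0.0061 0.0735 0 0 -0.4 45; 0.0038 -0.0061 0.0735 0 0 -0.4 45; 0.0038 -0.0061 0.0735 0 0 -0.4 0; 0.0038 -0.0061 0.0735 0 0 -0.4 0; 0.0038 -0.0061 0.0735 0 0 -0.4 0; 0.0038 -0.0061 0.0735 0 0 -0.4 0; 0.0038 -0.0061 0.0735 0 0 -0.4 0; 0.0038 -0.0061 0.0735 0 0 -0.4 0",
  grip_force=10,
)

```text
time_s: 3.32
ee_pos: [499.8, -8.2, 47.1]
ee_rot: [179.8, -0.2, 27.6]
force: [-0.1, -2.2, 7.4]
gripper_width: 17.6
gripper_force: 10.0
```

```bash
cat > arc.py <<'E'
from h import *
s=env.state(); p=s["ee_pos"]; C=np.array([570.3,28.2]); d=p[:2]-C; a=np.degrees(np.arctan2(d[1],d[0]))%360; r=np.hypot(*d)
print("post angle",a,"r",r,"w",s["gripper_width"],s["gripper_force"],s["force"],p)
t=Cam("top"); y=t.blobs((20,130,100),(35,255,255),(270,235,320,275)); print(y)
import plan
plan.plan([[C[0]+r*np.cos(np.radians(b)),C[1]+r*np.sin(np.radians(b)),p[2],b-180,0] for b in np.linspace(a,176.9,11)[1:]],60,20)
E
python3 arc.py
```

```text
post angle 207.29238590778135 r 79.30096798278234 w 17.58588539379199 10.00265747308731 [-0.07350331 -2.17353162  7.43769907] [499.82696048  -8.16198873  47.1127137 ]
[]
0.0002 -0.0042 -0 0.1 -0.2 3.3 0; 0.0005 -0.0084 -0 0.1 -0.2 6.4 0; 0.0011 -0.0125 -0 0.1 -0.2 9.4 0; 0.0019 -0.0167 -0 0.1 -0.2 12.5 0; 0.0029 -0.0208 -0.0001 0.1 -0.2 15.5 0; 0.0041 -0.0248 -0.0001 0.1 -0.2 18.5 0; 0.0056 -0.0287 -0.0001 0.1 -0.2 21.6 0; 0.0072 -0.0326 -0.0001 0.1 -0.2 24.6 0; 0.0091 -0.0364 -0.0001 0.1 -0.2 27.7 0; 0.0111 -0.04 -0.0001 0.1 -0.2 30.7 0 
at [499.8  -8.2  47.1] [179.8  -0.2  27.6] t 3.4 F [ 0.  -2.4  5.8] w 18.0
```

>>> send_rows(
  targets="0.0002 -0.0042 0 0 0 3.1 0; 0.0005 -0.0084 0 0 0 6.2 0; 0.0011 -0.0125 0 0 0 9.3 0; 0.0019 -0.0167 0 0 0 12.4 0; 0.0029 -0.0208 0 0 0 15.5 0; 0.0041 -0.0248 0 0 0 18.5 0; 0.0056 -0.0287 0 0 0 21.6 0; 0.0072 -0.0326 0 0 0 24.6 0; 0.0091 -0.0364 0 0 0 27.7 0; 0.0111 -0.04 0 0 0 30.7 0; 0.0111 -0.04 0 0 0 30.7 0; 0.0111 -0.04 0 0 0 30.7 0",
)

```text
time_s: 4.37
ee_pos: [491.5, 33.5, 47.1]
ee_rot: [-179.9, -0.3, -3.1]
force: [-0.4, 0.6, 5.7]
gripper_width: 18.0
gripper_force: 10.0
```

>>> send_rows(
  targets="0 0 0 0 0 0 0; 0 0 0 0 0 0 0; 0 0 0 0 0 0 0",
)

```text
time_s: 4.62
ee_pos: [491.5, 33.5, 47.1]
ee_rot: [-179.9, -0.3, -3.1]
force: [1.8, 0.7, 5.2]
gripper_width: 18.0
gripper_force: 10.0
```

```bash
python3 arc.py; python3 plan.py 30 "490.4 32 46 -3 45" "490 32 160 -3 45"
```

```text
post angle 176.14541189950393 r 78.95470154257951 w 17.96514924643833 10.00381350517273 [1.76723671 0.6676193  5.22837545] [491.52390398  33.50769173  47.10964751]
[]
0 0.0001 -0 -0.1 -0.3 0.6 0; 0 0.0002 -0 -0.1 -0.3 0.6 0; 0 0.0003 -0 -0.1 -0.3 0.5 0; 0 0.0004 -0 -0.1 -0.3 0.4 0; 0 0.0005 -0 -0.1 -0.3 0.3 0; 0 0.0006 -0 -0.1 -0.3 0.3 0; 0 0.0007 -0 -0.1 -0.3 0.2 0; 0 0.0008 -0 -0.1 -0.3 0.1 0; 0 0.0009 -0 -0.1 -0.3 0.0 0; 0 0.001 -0 -0.1 -0.3 -0.0 0 
at [491.5  33.5  47.1] [-179.9   -0.3   -3.1] t 4.7 F [0.6 1.5 5.8] w 17.7
-0.001 0.0016 0.0011 -0.1 -0.3 -0.1 45; -0.001 0.0015 -0.0274 -0.1 -0.3 -0.1 45; -0.001 0.0015 -0.0559 -0.1 -0.3 -0.1 45; -0.0009 0.0015 -0.0844 -0.1 -0.3 -0.1 45; -0.0009 0.0014 -0.1129 -0.1 -0.3 -0.1 45 
at [491.5  33.5  47.1] [-179.9   -0.3   -3.1] t 4.7 F [0.6 1.5 5.8] w 17.7
```

>>> send_rows(
  targets="0 0.0008 0 0 0 0 0; 0 0.0008 0 0 0 0 0; 0 0.0008 0 0 0 0 0; 0 0.0008 0 0 0 0 0; 0 0.0008 0 0 0 0 45; 0 0.0008 0 0 0 0 45; 0 0.0008 0 0 0 0 45; 0 0.0008 -0.03 0 0 0 45; 0 0.0008 -0.06 0 0 0 45; 0 0.0008 -0.1 0 0 0 45; 0 0.0008 -0.12 0 0 0 45; 0 0.0008 -0.12 0 0 0 45",
)

```text
time_s: 5.67
ee_pos: [492.6, 32.2, 170.2]
ee_rot: [-179.9, -0.6, -3.1]
force: [0.8, -0.2, -0.4]
gripper_width: 41.2
gripper_force: 0.0
```

>>> send_rows(
  targets="0.02 -0.04 0 0 0 0 45; 0.04 -0.08 0 0 0 0 45; 0.06 -0.12 0 0 0 0 45; 0.08 -0.16 0 0 0 0 45; 0.085 -0.2 0 0 0 0 45; 0.085 -0.24 0 0 0 0 45; 0.085 -0.24 0 0 0 0 45; 0.085 -0.24 0 0 0 0 45; 0.085 -0.24 0 0 0 0 45; 0.085 -0.24 0 0 0 0 45",
)

```text
time_s: 6.5
ee_pos: [586.9, 265.4, 164.7]
ee_rot: [179.9, 0.1, -3.2]
force: [0.0, -0.4, -0.6]
gripper_width: 41.1
gripper_force: 0.0
```

```bash
cat > m2.py <<'E'
from h import *
from m1 import spot
E
sed -i 's/^T=lambda/if __name__!="__main__": raise SystemExit\nT=lambda/' m1.py
python3 - <<'E'
src=open('m1.py').read()
i=src.index("def spot");j=src.index("if __name__")
open('h.py','a').write(src[i:j])
E
cat > m2.py <<'E'
from h import *
t=Cam("top");s=Cam("scene"); C=np.array([570.3,28.2])
L=[]
for k in(0,120,240):
    a=np.radians(-3.1+k); X=[*(C+80*np.array([np.cos(a),np.sin(a)])),18]
    q=t.at(spot(t,t.px(X)),18)[:2]; L.append(q)
L=np.array(L);d=L-L.mean(0);print(L.round(1).tolist(),L.mean(0),np.degrees(np.arctan2(d[:,1],d[:,0])),np.hypot(*d.T))
y=t.blobs((20,130,100),(35,255,255),(260,235,320,285)); print("post",t.at(y[0][0],90),np.degrees(np.arctan2(*(t.at(y[0][0],90)[:2]-C)[::-1])))
def crop(im,x,y,w,h,k): return cv2.resize(im[y:y+h,x:x+w],None,fx=k,fy=k,interpolation=cv2.INTER_CUBIC)
cv2.imwrite("pics/c3.png",cv2.resize(np.hstack([crop(t.im,238,185,90,90,6),crop(s.im,235,185,90,90,6)]),(800,400)))
E
python3 m2.py;  python3 plan.py 30 "577.2 272.6 120 0 45"
```

```text
[[649.2, 23.8], [534.5, 99.2], [526.1, -38.3]] [569.94216262  28.24065545] [  -3.17736237  116.58233275 -123.36311945] [79.41328564 79.30785012 79.6486994 ]
post [489.45090558  32.90228396  90.        ] 176.67135607216983
-0.0052 -0.0034 0.0227 0.0 0.0 -1.6 45; -0.0105 -0.0068 0.0454 0.0 0.0 -3.2 45 
at [587.3 265.3 165.4] [180.    0.   -3.2] t 6.6 F [-0.  -0.2  0.5] w 41.1
```

View pics/c3.png

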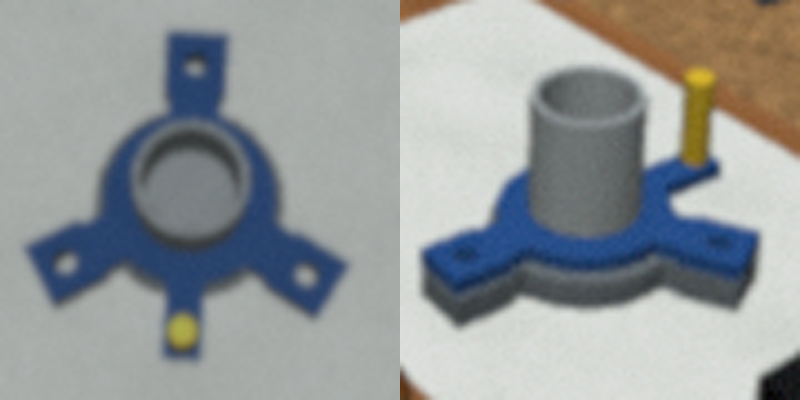

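>>> send_rows(
  targets="-0.010 -0.007 0.03 0 0 -3.2 45; -0.010 -0.007 0.045 0 0 -3.2 45; -0.010 -0.007 0.045 0 0 -3.2 45; -0.010 -0.007 0.08 0 0 -3.2 45; -0.010 -0.007 0.11 0 0 -3.2 45; -0.010 -0.007 0.119 0 0 -3.2 45; -0.010 -0.007 0.119 0 0 -3.2 45; -0.010 -0.007 0.119 0 0 -3.2 45; -0.010 -0.007 0.119 0 0 -3.2 0; -0.010 -0.007 0.119 0 0 -3.2 0; -0.010 -0.007 0.119 0 0 -3.2 0; -0.010 -0.007 0.119 0 0 -3.2 0",
  grip_force=10,
)

```text
time_s: 7.6
ee_pos: [578.7, 274.9, 47.9]
ee_rot: [-180.0, -0.1, 0.1]
force: [-0.8, -0.7, 3.5]
gripper_width: 19.7
gripper_force: 10.0
```

>>> send_rows(
  targets="0 0 0 0 0 0 0; 0 0 0 0 0 0 0; 0 0 0 0 0 0 0",
)

```text
time_s: 7.85
ee_pos: [578.7, 275.0, 47.9]
ee_rot: [-180.0, -0.1, 0.1]
force: [-0.4, -0.3, 6.0]
gripper_width: 19.8
gripper_force: 10.0
```

```bash
python3 plan.py 30 "577.2 272.6 46 90 45"
```

```text
-0.0001 0.0002 0.0001 -0.0 -0.1 -6.0 45; -0.0002 0.0003 0.0002 -0.0 -0.1 -12.0 45; -0.0003 0.0005 0.0004 -0.0 -0.1 -18.0 45; -0.0004 0.0006 0.0005 -0.0 -0.1 -24.0 45; -0.0005 0.0008 0.0006 -0.0 -0.1 -30.0 45; -0.0006 0.001 0.0007 0.0 -0.1 -36.0 45; -0.0007 0.0011 0.0009 0.0 -0.1 -42.0 45; -0.0008 0.0013 0.001 0.0 -0.1 -47.9 45; -0.0009 0.0014 0.0011 0.0 -0.1 -53.9 45; -0.001 0.0016 0.0012 0.0 -0.1 -59.9 45; -0.0011 0.0017 0.0014 0.0 -0.1 -65.9 45; -0.0012 0.0019 0.0015 0.0 -0.1 -71.9 45   TRUNC
at [578.7 275.   47.9] [-1.8e+02 -1.0e-01  1.0e-01] t 7.8 F [-0.4 -0.3  6. ] w 19.8
```

>>> send_rows(
  targets="0 0 0 0 0 0 45; 0 0 0 0 0 0 45; 0 0 0 0 0 0 45; 0 0 0 0 0 -7 45; 0 0 0 0 0 -14 45; 0 0 0 0 0 -21 45; 0 0 0 0 0 -28 45; 0 0 0 0 0 -35 45; 0 0 0 0 0 -42 45; 0 0 0 0 0 -45 45; 0 0 0 0 0 -45 45",
)

```text
time_s: 8.77
ee_pos: [577.6, 274.6, 45.9]
ee_rot: [-180.0, 0.1, 45.1]
force: [-0.2, 0.2, 0.8]
gripper_width: 41.0
gripper_force: 0.0
```

>>> send_rows(
  targets="0 0 0 0 0 -7 45; 0 0 0 0 0 -14 45; 0 0 0 0 0 -21 45; 0 0 0 0 0 -28 45; 0 0 0 0 0 -35 45; 0 0 0 0 0 -42 45; 0 0 0 0 0 -45 45; 0 0 0 0 0 -45 45; 0 0 0 0 0 -45 0; 0 0 0 0 0 -45 0; 0 0 0 0 0 -45 0; 0 0 0 0 0 -45 0",
  grip_force=20,
)

```text
time_s: 9.77
ee_pos: [578.2, 274.6, 46.4]
ee_rot: [180.0, 0.0, 90.0]
force: [0.6, -0.9, -0.3]
gripper_width: 19.4
gripper_force: 20.0
```

>>> send_rows(
  targets="0 0 0 0 0 0 0; 0 0 -0.01 0 0 0 0; 0 0 -0.04 0 0 0 0; 0 0 -0.07 0 0 0 0; 0 0 -0.09 0 0 0 0; 0 0 -0.09 0 0 0 0; 0 0 -0.09 0 0 0 0; 0 0 -0.09 0 0 0 0",
)

```text
time_s: 10.43
ee_pos: [577.0, 274.4, 135.7]
ee_rot: [-179.9, 0.0, 90.1]
force: [-0.0, -0.3, -1.5]
gripper_width: 19.8
gripper_force: 20.0
```

```bash
python3 plan.py 36 "534.2 99.4 138 90 0"; python3 - <<'E'
from h import *
t=Cam("top")
print(t.blobs((0,150,90),(6,255,255),(140,200,240,250)))
E
```

```text
-0.0292 -0.0072 -0.0003 -0.1 0.0 0.0 0; -0.0583 -0.0143 -0.0007 -0.1 0.0 0.0 0; -0.0875 -0.0215 -0.001 -0.1 0.0 0.0 0; -0.1166 -0.0287 -0.0014 -0.1 0.0 0.1 0; -0.1458 -0.0359 -0.0017 -0.1 0.0 0.1 0; -0.175 -0.043 -0.0021 -0.1 0.0 0.1 0 
at [577.  274.4 135.7] [-179.9    0.    90.1] t 10.4 F [-0.  -0.3 -1.5] w 19.8
[]
```

>>> send_rows(
  targets="-0.029 -0.007 0 0 0 0 0; -0.058 -0.014 0 0 0 0 0; -0.088 -0.022 0 0 0 0 0; -0.117 -0.029 0 0 0 0 0; -0.146 -0.036 0 0 0 0 0; -0.175 -0.043 0 0 0 0 0; -0.175 -0.043 0 0 0 0 0; -0.175 -0.043 0.02 0 0 0 0; -0.175 -0.043 0.045 0 0 0 0; -0.175 -0.043 0.045 0 0 0 0; -0.175 -0.043 0.045 0 0 0 0; -0.175 -0.043 0.045 0 0 0 0",
)

```text
time_s: 11.48
ee_pos: [535.5, 100.0, 91.6]
ee_rot: [-180.0, 0.0, 90.1]
force: [0.5, -0.0, 0.5]
gripper_width: 19.6
gripper_force: 20.0
```

```bash
python3 plan.py 10 "534.2 99.3 76 90 0" "534.2 99.3 44 90 0"; python3 - <<'E'
from h import *
s=Cam("scene");t=Cam("top")
def crop(im,x,y,w,h,k): return cv2.resize(im[y:y+h,x:x+w],None,fx=k,fy=k,interpolation=cv2.INTER_CUBIC)
cv2.imwrite("pics/c4.png",cv2.resize(np.hstack([crop(t.im,238,185,90,90,6),crop(s.im,265,185,90,90,6)]),(800,400)))
E
```

```text
-0.0004 -0.0006 0.0078 -0.0 0.0 0.1 0; -0.0007 -0.0013 0.0156 -0.0 0.0 0.1 0; -0.0007 -0.0013 0.0236 -0.0 0.0 0.1 0; -0.0007 -0.0013 0.0316 -0.0 0.0 0.1 0; -0.0007 -0.0013 0.0396 -0.0 0.0 0.1 0; -0.0007 -0.0013 0.0476 -0.0 0.0 0.1 0 
at [535.5 100.   91.6] [-180.     0.    90.1] t 11.5 F [ 0.5 -0.   0.5] w 19.6
```

View pics/c4.png

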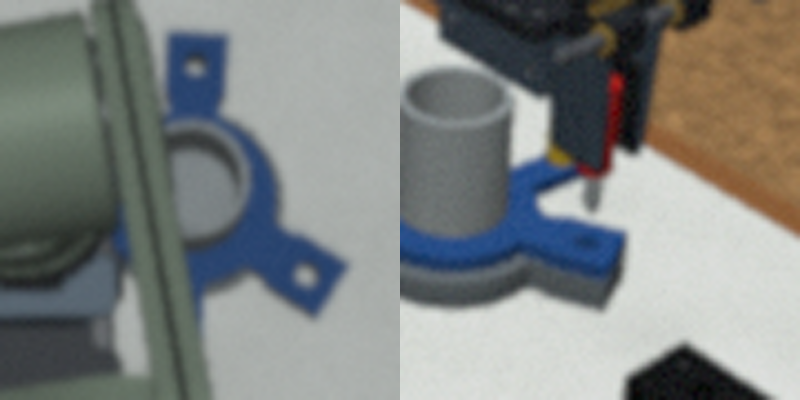

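```bash
python3 - <<'E'
from h import *
s=Cam("scene")
f=lambda u,v:((u-400+.5)/4.4444-.5+265,(v+.5)/4.4444-.5+185)
print(s.at(f(593,211),51.2), s.at(f(585,242),32), s.at(f(587,241),30))
print(spot(s,f(586,242),bright=False), s.at(spot(s,f(586,242),bright=False),29))
E
```

```text
[531.6832144  101.42216309  51.2       ] [535.50250165 101.08156234  32.        ] [531.95099195  99.22656743  30.        ]
[306.32051282 239.1025641 ] [532.40497499  98.51424057  29.        ]
```

>>> send_rows(
  targets="-0.0007 -0.0013 0.008 0 0 0 0; -0.0007 -0.0013 0.015 0 0 0 0; -0.0007 -0.0013 0.018 0 0 0 0; -0.0007 -0.0013 0.021 0 0 0 0; -0.0007 -0.0013 0.024 0 0 0 0; -0.0007 -0.0013 0.024 0 0 0 0; -0.0007 -0.0013 0.024 0 0 0 0",
)

```text
time_s: 12.22
ee_pos: [533.9, 98.9, 67.3]
ee_rot: [-180.0, 0.0, 90.1]
force: [-0.2, 0.1, -0.7]
gripper_width: 19.7
gripper_force: 20.0
```

>>> send_rows(
  targets="0 0 0.003 0 0 0 0; 0 0 0.006 0 0 0 0; 0 0 0.009 0 0 0 0; 0 0 0.012 0 0 0 0; 0 0 0.012 0 0 0 0; 0 0 0.012 0 0 0 0",
)

```text
time_s: 12.72
ee_pos: [534.4, 98.9, 55.3]
ee_rot: [179.9, 0.0, 90.1]
force: [1.7, 0.1, -1.8]
gripper_width: 19.6
gripper_force: 20.0
```

>>> send_rows(
  targets="0 0 0.003 0 0 0 0; 0 0 0.006 0 0 0 0; 0 0 0.009 0 0 0 0; 0 0 0.012 0 0 0 0; 0 0 0.013 0 0 0 0; 0 0 0.013 0 0 0 0",
)

```text
time_s: 13.22
ee_pos: [534.7, 99.0, 44.0]
ee_rot: [179.9, -0.0, 90.1]
force: [0.5, -0.9, 11.3]
gripper_width: 19.6
gripper_force: 20.0
```

>>> send_rows(
  targets="0 0 -0.001 0 0 0 45; 0 0 -0.001 0 0 0 45; 0 0 -0.001 0 0 0 45; 0 0 -0.03 0 0 0 45; 0 0 -0.06 0 0 0 45; 0 0 -0.075 0 0 0 45; 0 0 -0.075 0 0 0 45; 0 0 -0.075 0 0 0 45",
)

```text
time_s: 13.88
ee_pos: [533.5, 98.9, 117.3]
ee_rot: [-180.0, 0.0, 90.1]
force: [-0.0, -0.4, 0.1]
gripper_width: 40.9
gripper_force: 0.0
```

>>> send_rows(
  targets="0.038 0.007 0 0 0 0 45; 0.076 0.014 0 0 0 0 45; 0.114 0.021 0 0 0 0 45; 0.152 0.028 0 0 0 0 45; 0.19 0.035 0 0 0 0 45; 0.226 0.043 0 0 0 0 45; 0.226 0.043 0 0 0 0 45; 0.226 0.043 0 0 0 0 45; 0.226 0.043 0 0 0 0 45; 0.226 0.043 0 0 0 0 45",
)

```text
time_s: 14.72
ee_pos: [575.7, 323.4, 116.1]
ee_rot: [-179.9, 0.1, 90.0]
force: [-0.1, -0.2, -0.2]
gripper_width: 40.7
gripper_force: 0.0
```

```bash
python3 plan.py 27 "577.4 324.8 46.2 90 45"; python3 - <<'E'
from h import *
t=Cam("top");s=Cam("scene")
print(t.blobs((0,150,90),(6,255,255),(140,180,330,270)),s.blobs((0,150,90),(6,255,255),(240,180,400,320)))
def crop(im,x,y,w,h,k): return cv2.resize(im[y:y+h,x:x+w],None,fx=k,fy=k,interpolation=cv2.INTER_CUBIC)
cv2.imwrite("pics/c5.png",cv2.resize(np.hstack([crop(t.im,238,185,90,90,6),crop(s.im,235,185,90,90,6)]),(800,400)))
E
```

```text
0.0005 0.0006 0.0233 -0.1 0.1 0.0 45; 0.001 0.0013 0.0466 -0.1 0.1 0.0 45; 0.0016 0.0019 0.0699 -0.1 0.1 0.0 45 
at [575.7 323.4 116.1] [-1.799e+02  1.000e-01  9.000e+01] t 14.7 F [-0.1 -0.2 -0.2] w 40.7
[(array([159.88, 224.  ]), [158, 221, 5, 7, 33]), (array([251.26, 242.26]), [249, 240, 6, 6, 27])] [(array([307.68, 228.1 ]), [305, 219, 7, 20, 110]), (array([372.15, 286.44]), [366, 274, 13, 27, 223])]
```

View pics/c5.png

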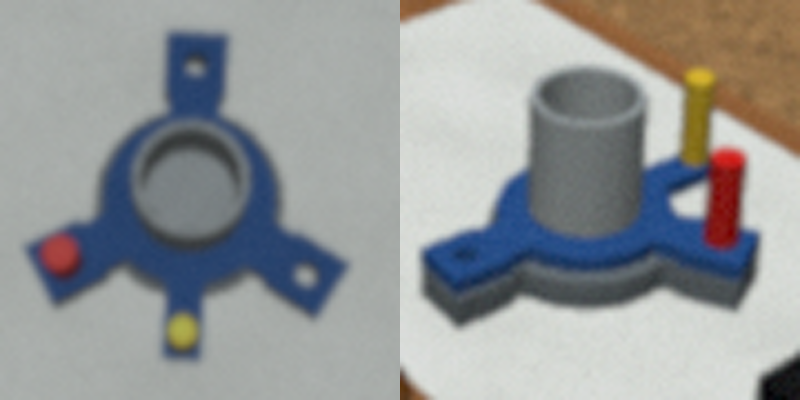

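>>> send_rows(
  targets="0.0015 0.0018 0.023 0 0 0 45; 0.0015 0.0018 0.047 0 0 0 45; 0.0015 0.0018 0.07 0 0 0 45; 0.0015 0.0018 0.07 0 0 0 45; 0.0015 0.0018 0.07 0 0 0 0; 0.0015 0.0018 0.07 0 0 0 0; 0.0015 0.0018 0.07 0 0 0 0; 0.0015 0.0018 0.07 0 0 0 0; 0.0015 0.0018 0.07 0 0 0 0",
  grip_force=20,
)

```text
time_s: 15.57
ee_pos: [579.4, 326.9, 49.3]
ee_rot: [179.8, -0.1, 90.1]
force: [-0.1, -1.3, 4.4]
gripper_width: 19.4
gripper_force: 20.0
```

>>> send_rows(
  targets="0 0 0 0 0 0 0; 0 0 -0.02 0 0 0 0; 0 0 -0.05 0 0 0 0; 0 0 -0.08 0 0 0 0; 0 0 -0.11 0 0 0 0; 0 0 -0.13 0 0 0 0; 0 0 -0.13 0 0 0 0; 0 0 -0.13 0 0 0 0; 0 0 -0.13 0 0 0 0",
)

```text
time_s: 16.32
ee_pos: [577.5, 326.1, 175.9]
ee_rot: [-179.9, 0.1, 90.1]
force: [0.2, -0.5, -0.9]
gripper_width: 19.7
gripper_force: 20.0
```

```bash
python3 plan.py 36 "650.2 24 175 90 0"
```

```text
-0.0336 0.008 0.0001 -0.1 0.1 0.0 0; -0.0672 0.0161 0.0002 -0.1 0.1 0.0 0; -0.1007 0.0241 0.0004 -0.1 0.1 0.0 0; -0.1343 0.0321 0.0005 -0.1 0.1 0.0 0; -0.1679 0.0402 0.0006 -0.1 0.1 0.0 0; -0.2015 0.0482 0.0007 -0.1 0.1 0.1 0; -0.235 0.0562 0.0009 -0.1 0.1 0.1 0; -0.2686 0.0643 0.001 -0.1 0.1 0.1 0; -0.3022 0.0723 0.0011 -0.1 0.1 0.1 0 
at [577.5 326.1 175.9] [-1.799e+02  1.000e-01  9.010e+01] t 16.3 F [ 0.2 -0.5 -0.9] w 19.7
```

>>> send_rows(
  targets="-0.034 0.008 0 0 0 0 0; -0.067 0.016 0 0 0 0 0; -0.1 0.024 0 0 0 0 0; -0.134 0.032 0 0 0 0 0; -0.168 0.04 0 0 0 0 0; -0.201 0.048 0 0 0 0 0; -0.235 0.056 0 0 0 0 0; -0.269 0.064 0 0 0 0 0; -0.3 0.0723 0 0 0 0 0; -0.3 0.0723 0 0 0 0 0; -0.3 0.0723 0 0 0 0 0; -0.3 0.0723 0 0 0 0 0",
)

```text
time_s: 17.32
ee_pos: [650.1, 26.9, 175.6]
ee_rot: [-179.8, -0.0, 90.1]
force: [-0.3, -0.1, -1.5]
gripper_width: 19.6
gripper_force: 20.0
```

>>> send_rows(
  targets="0 0 0.03 0 0 0 0; 0 0 0.06 0 0 0 0; 0 0 0.08 0 0 0 0; 0 0 0.08 0 0 0 0; 0 0 0.08 0 0 0 0; 0 0 0.08 0 0 0 0; 0 0 0.08 0 0 0 0",
)

```text
time_s: 17.9
ee_pos: [652.3, 27.3, 99.4]
ee_rot: [179.8, -0.0, 90.1]
force: [-0.9, -0.6, 0.4]
gripper_width: 19.6
gripper_force: 20.0
```

```bash
python3 plan.py 6 "650.2 25.5 70 90 0"; python3 - <<'E'
from h import *
s=Cam("scene");t=Cam("top")
print(s.blobs((0,150,90),(6,255,255),(220,150,330,270)))
def crop(im,x,y,w,h,k): return cv2.resize(im[y:y+h,x:x+w],None,fx=k,fy=k,interpolation=cv2.INTER_CUBIC)
cv2.imwrite("pics/c6.png",crop(s.im,215,180,100,80,7))
E
```

```text
-0.0004 -0.0004 0.0059 0.2 -0.0 0.0 0; -0.0007 -0.0009 0.0118 0.2 -0.0 0.1 0; -0.0011 -0.0013 0.0176 0.2 -0.0 0.1 0; -0.0014 -0.0018 0.0235 0.2 -0.0 0.1 0; -0.0018 -0.0022 0.0294 0.2 -0.0 0.1 0 
at [652.3  27.3  99.4] [179.8  -0.   90.1] t 17.9 F [-0.9 -0.6  0.4] w 19.6
[(array([252.06, 205.61]), [251, 202, 3, 10, 18]), (array([252. , 214.5]), [252, 213, 1, 4, 4]), (array([252., 221.]), [252, 219, 1, 5, 5]), (array([307.71, 227.88]), [305, 219, 7, 20, 102]), (array([224.51, 261.19]), [220, 256, 10, 12, 100])]
```

View pics/c6.png

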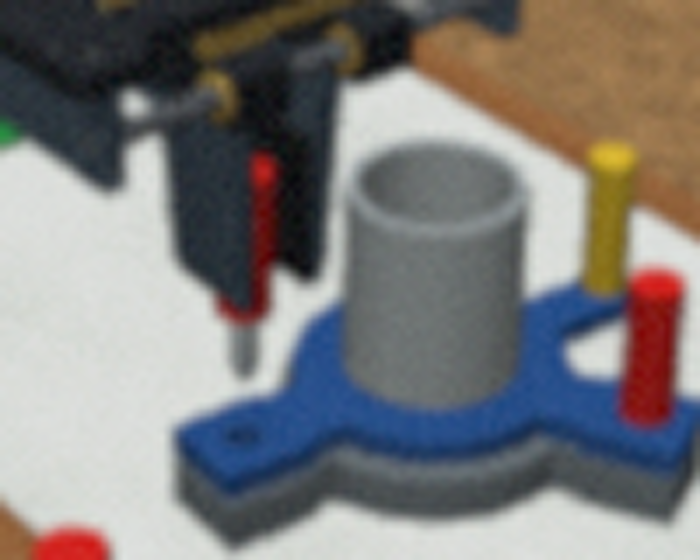

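>>> send_rows(
  targets="-0.0017 -0.002 0.007 0 0 0 0; -0.0017 -0.002 0.014 0 0 0 0; -0.0017 -0.002 0.018 0 0 0 0; -0.0017 -0.002 0.022 0 0 0 0; -0.0017 -0.002 0.026 0 0 0 0; -0.0017 -0.002 0.029 0 0 0 0; -0.0017 -0.002 0.029 0 0 0 0; -0.0017 -0.002 0.029 0 0 0 0",
)

```text
time_s: 18.67
ee_pos: [649.7, 25.1, 68.3]
ee_rot: [179.9, -0.0, 90.1]
force: [1.9, -0.1, -1.0]
gripper_width: 19.8
gripper_force: 20.0
```

>>> send_rows(
  targets="0 0.0005 0.003 0 0 0 0; 0 0.0005 0.006 0 0 0 0; 0 0.0005 0.009 0 0 0 0; 0 0.0005 0.011 0 0 0 0; 0 0.0005 0.011 0 0 0 0",
)

```text
time_s: 19.08
ee_pos: [650.0, 25.1, 57.1]
ee_rot: [179.9, -0.0, 90.1]
force: [2.2, 0.6, -1.7]
gripper_width: 19.7
gripper_force: 20.0
```

>>> send_rows(
  targets="0 0 0.003 0 0 0 0; 0 0 0.006 0 0 0 0; 0 0 0.008 0 0 0 0; 0 0 0.01 0 0 0 0; 0 0 0.011 0 0 0 0; 0 0 0.012 0 0 0 0; 0 0 0.012 0 0 0 0",
)

```text
time_s: 19.67
ee_pos: [650.3, 25.3, 47.3]
ee_rot: [179.9, -0.0, 90.1]
force: [0.8, 3.5, 9.1]
gripper_width: 19.3
gripper_force: 20.0
```

>>> send_rows(
  targets="0 0 -0.001 0 0 0 45; 0 0 -0.001 0 0 0 45; 0 0 -0.001 0 0 0 45; 0 0 -0.03 0 0 0 45; 0 0 -0.06 0 0 0 45; 0 0 -0.1 0 0 0 45; 0 0 -0.14 0 0 0 45; 0 0 -0.17 0 0 0 45; 0 0 -0.17 0 0 0 45; 0 0 -0.17 0 0 0 45; 0 0 -0.17 0 0 0 45",
)

```text
time_s: 20.58
ee_pos: [648.4, 24.6, 213.8]
ee_rot: [-179.8, 0.0, 90.1]
force: [-0.4, -0.1, -0.6]
gripper_width: 41.1
gripper_force: 0.0
```

```bash
python3 - <<'E'
from h import *
t=Cam("top");s=Cam("scene")
print(t.blobs((0,150,90),(6,255,255),(140,180,330,270)),s.blobs((0,150,90),(6,255,255),(240,180,400,320)))
print("mid",tri((t,s),((411.5,215.3),(205,152))))
for n,c,b in(("t",t,(395,200,425,235)),("s",s,(192,132,216,176))):
    m=cv2.inRange(cv2.cvtColor(c.im,cv2.COLOR_BGR2HSV),(100,90,25),(128,255,255))[b[1]:b[3],b[0]:b[2]]
    p=cv2.findNonZero(m)[:,0,:]+np.array(b[:2]); print(n,len(p)); 
    v=cv2.fitLine(p.astype(np.float32),cv2.DIST_L2,0,.01,.01).ravel(); u=(p-v[2:])@v[:2]; print(v,"ends",v[2:]+v[:2]*u.min(),v[2:]+v[:2]*u.max())
    w=c.blobs((0,0,140),(180,70,255),(385,210,412,235) if n=="t" else (198,172,218,184)); print("bristle",w)
def crop(im,x,y,w,h,k): return cv2.resize(im[y:y+h,x:x+w],None,fx=k,fy=k,interpolation=cv2.INTER_CUBIC)
cv2.imwrite("pics/c7.png",np.hstack([crop(t.im,370,195,56,70,7),crop(s.im,180,135,56,70,7)]))
E
python3 plan.py 40 "580 -260 240 90 60"
```

```text
[] [(array([307.67, 228.11]), [305, 219, 7, 21, 112]), (array([249.56, 231.06]), [247, 222, 6, 20, 111])]
mid (array([ 581.90867955, -269.57060194,  142.59875743]), [array([-0.39,  0.45]), array([-0.46, -0.16])])
t 75
[  0.87983537  -0.47527862 411.69333    215.25333   ] ends [404.94521921 218.89859044] [417.57987798 212.07346911]
bristle [(array([397.62, 223.13]), [392, 217, 14, 13, 127])]
s 107
[ 2.6936805e-02 -9.9963713e-01  2.0530841e+02  1.5114018e+02] ends [204.98811161 163.02662596] [205.82502632 131.96833892]
bristle [(array([206.93, 178.69]), [202, 176, 11, 6, 55])]
-0.0356 -0.0086 -0.0033 -0.3 0.0 0.0 60; -0.0712 -0.0172 -0.0066 -0.3 0.0 0.0 60; -0.1067 -0.0258 -0.01 -0.3 0.0 0.0 60; -0.1423 -0.0344 -0.0133 -0.3 0.0 0.0 60; -0.1779 -0.043 -0.0166 -0.3 0.0 0.0 60; -0.2135 -0.0516 -0.0199 -0.3 0.0 0.1 60; -0.2491 -0.0602 -0.0233 -0.3 0.0 0.1 60; -0.2846 -0.0688 -0.0266 -0.3 0.0 0.1 60 
at [648.3  24.7 212.9] [-179.7    0.    90.1] t 20.7 F [-0.4 -0.2  0.9] w 40.9
```

View pics/c7.png

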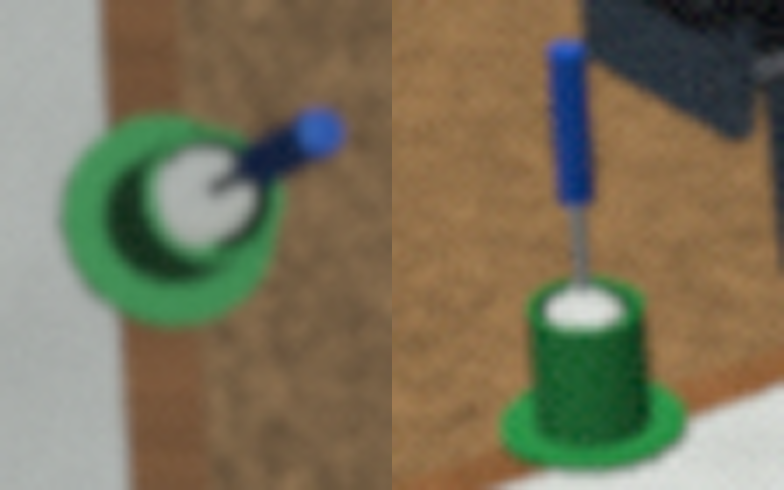

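>>> send_rows(
  targets="-0.037 -0.008 0 0 0 0 60; -0.074 -0.016 0 0 0 0 60; -0.11 -0.025 0 0 0 0 60; -0.147 -0.033 0 0 0 0 60; -0.184 -0.041 0 0 0 0 60; -0.221 -0.05 0 0 0 0 60; -0.258 -0.058 0 0 0 0 60; -0.2945 -0.066 0 0 0 0 60; -0.2945 -0.066 0 0 0 0 60; -0.2945 -0.066 0 0 0 0 60; -0.2945 -0.066 0 0 0 0 60; -0.2945 -0.066 0 0 0 0 60",
)

```text
time_s: 21.68
ee_pos: [584.0, -268.4, 214.6]
ee_rot: [-179.9, -0.1, 90.2]
force: [0.0, 0.7, 0.2]
gripper_width: 54.4
gripper_force: 0.0
```

>>> send_rows(
  targets="0 0 0 0 0 0 60; 0 0 0 0 0 0 60",
)

```text
time_s: 21.85
ee_pos: [584.4, -268.4, 215.4]
ee_rot: [-180.0, -0.0, 90.2]
force: [0.2, 0.2, 0.5]
gripper_width: 54.8
gripper_force: 0.0
```

```bash
python3 plan.py 30 "582 -269.8 110 90 60"
```

```text
-0.0004 -0.0006 0.0263 -0.0 -0.0 0.0 60; -0.0007 -0.0012 0.0527 -0.0 -0.0 0.1 60; -0.0011 -0.0018 0.079 -0.0 -0.0 0.1 60; -0.0014 -0.0023 0.1054 -0.0 -0.0 0.2 60 
at [ 584.4 -268.4  215.4] [-180.    -0.    90.2] t 21.9 F [0.2 0.2 0.5] w 54.8
```

>>> send_rows(
  targets="-0.0014 -0.0023 0.026 0 0 0 60; -0.0014 -0.0023 0.053 0 0 0 60; -0.0014 -0.0023 0.079 0 0 0 60; -0.0014 -0.0023 0.1054 0 0 0 60; -0.0014 -0.0023 0.1054 0 0 0 60; -0.0014 -0.0023 0.1054 0 0 0 60; -0.0014 -0.0023 0.1054 0 0 0 0; -0.0014 -0.0023 0.1054 0 0 0 0; -0.0014 -0.0023 0.1054 0 0 0 0; -0.0014 -0.0023 0.1054 0 0 0 0; -0.0014 -0.0023 0.1054 0 0 0 0; -0.0014 -0.0023 0.1054 0 0 0 0",
  grip_force=30,
)

```text
time_s: 22.85
ee_pos: [581.9, -271.2, 110.6]
ee_rot: [180.0, 0.0, 90.1]
force: [0.0, -0.1, -0.1]
gripper_width: 17.4
gripper_force: 0.3
```

>>> send_rows(
  targets="0 0 -0.01 0 0 0 0; 0 0 -0.03 0 0 0 0; 0 0 -0.05 0 0 0 0; 0 0 -0.075 0 0 0 0; 0 0 -0.1 0 0 0 0; 0 0 -0.12 0 0 0 0; 0 0 -0.13 0 0 0 0; 0 0 -0.13 0 0 0 0; 0 0 -0.13 0 0 0 0; 0 0 -0.13 0 0 0 0",
)

```text
time_s: 23.68
ee_pos: [580.9, -270.7, 238.4]
ee_rot: [-179.8, -0.1, 90.1]
force: [-0.1, -0.0, -0.6]
gripper_width: 15.5
gripper_force: 30.0
```

```bash
python3 plan.py 26 "570.6 27.8 240 90 0"; python3 - <<'E'
from h import *
t=Cam("top");s=Cam("scene")
print(t.blobs((0,150,90),(6,255,255),(140,180,330,270)),s.blobs((0,150,90),(6,255,255),(240,180,400,320)))
k=t.blobs((0,0,0),(180,255,70),(150,260,230,340)); print("knob",k)
cv2.imwrite("pics/s8.png",s.im)
E
```

```text
0.0249 -0.0008 -0.0001 -0.2 -0.1 0.0 0; 0.0498 -0.0017 -0.0002 -0.2 -0.1 0.0 0; 0.0746 -0.0025 -0.0003 -0.2 -0.1 0.0 0; 0.0995 -0.0033 -0.0004 -0.2 -0.1 0.0 0; 0.1244 -0.0041 -0.0005 -0.2 -0.1 0.0 0; 0.1493 -0.005 -0.0006 -0.2 -0.1 0.0 0; 0.1742 -0.0058 -0.0007 -0.2 -0.1 0.0 0; 0.199 -0.0066 -0.0008 -0.2 -0.1 0.1 0; 0.2239 -0.0074 -0.0009 -0.2 -0.1 0.1 0; 0.2488 -0.0083 -0.001 -0.2 -0.1 0.1 0; 0.2737 -0.0091 -0.0011 -0.2 -0.1 0.1 0; 0.2986 -0.0099 -0.0012 -0.2 -0.1 0.1 0 
at [ 580.9 -270.7  238.4] [-1.798e+02 -1.000e-01  9.010e+01] t 23.7 F [-0.1 -0.  -0.6] w 15.5
[(array([282.  , 195.68]), [280, 193, 5, 6, 28]), (array([251.31, 242.24]), [249, 239, 6, 7, 29])] [(array([307.65, 228.13]), [305, 219, 7, 21, 113]), (array([249.53, 230.95]), [247, 221, 6, 21, 102])]
knob [(array([178.72, 301.72]), [175, 299, 9, 7, 46])]
```

View pics/s8.png

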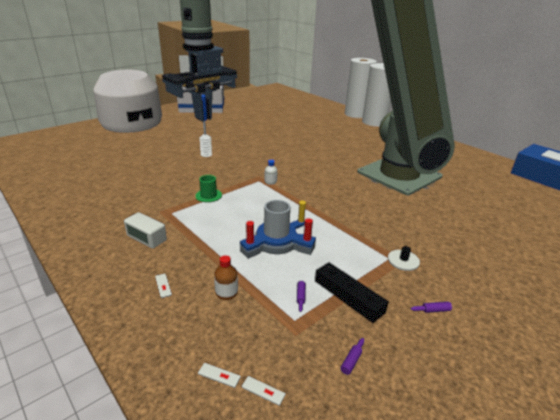

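>>> send_rows(
  targets="0.008 0 0 0 0 0 0; 0.023 -0.001 0 0 0 0 0; 0.043 -0.002 0 0 0 0 0; 0.066 -0.003 0 0 0 0 0; 0.091 -0.003 0 0 0 0 0; 0.117 -0.004 0 0 0 0 0; 0.143 -0.005 0 0 0 0 0; 0.169 -0.006 0 0 0 0 0; 0.193 -0.007 0 0 0 0 0; 0.213 -0.007 0 0 0 0 0; 0.225 -0.008 0 0 0 0 0; 0.23 -0.008 0 0 0 0 0",
)

```text
time_s: 24.78
ee_pos: [572.7, -38.6, 240.0]
ee_rot: [-180.0, -0.0, 90.2]
force: [0.2, 0.3, -0.8]
gripper_width: 15.3
gripper_force: 30.0
```

>>> send_rows(
  targets="0.006 0 0 0 0 0 0; 0.02 0 0 0 0 0 0; 0.036 -0.001 0 0 0 0 0; 0.052 -0.001 0 0 0 0 0; 0.063 -0.001 0 0 0 0 0; 0.067 -0.001 0 0 0 0 0; 0.067 -0.001 0 0 0 0 0; 0.067 -0.001 0 0 0 0 0; 0.067 -0.001 0 0 0 0 0; 0.067 -0.001 0 0 0 0 0",
)

```text
time_s: 25.62
ee_pos: [572.3, 25.2, 240.0]
ee_rot: [-180.0, 0.0, 90.0]
force: [0.5, -0.1, -1.3]
gripper_width: 15.5
gripper_force: 30.0
```

```bash
python3 plan.py 26 "570.7 27.8 238 90 0"; python3 - <<'E'
from h import *
t=Cam("top");s=Cam("scene")
def crop(im,x,y,w,h,k): return cv2.resize(im[y:y+h,x:x+w],None,fx=k,fy=k,interpolation=cv2.INTER_CUBIC)
cv2.imwrite("pics/c9.png",np.hstack([crop(t.im,238,185,80,90,5),crop(s.im,240,125,80,90,5)]))
E
```

```text
0.0026 -0.0016 0.002 -0.0 0.0 0.0 0 
at [572.3  25.2 240. ] [-180.    0.   90.] t 25.6 F [ 0.5 -0.1 -1.3] w 15.5
```

View pics/c9.png

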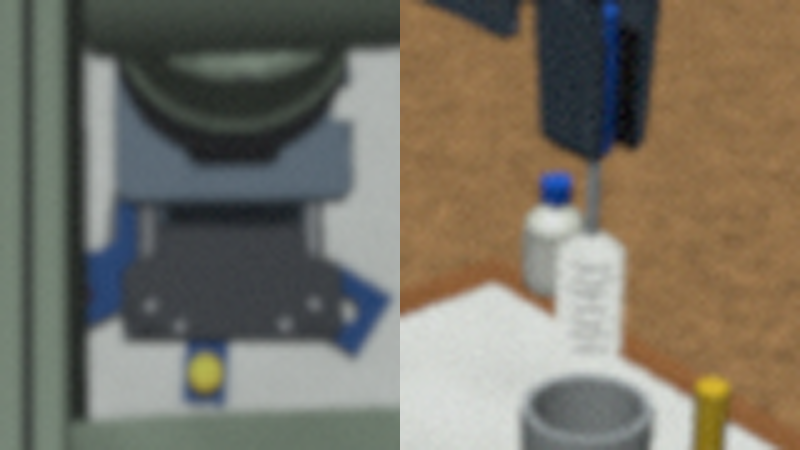

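>>> send_rows(
  targets="0.0025 -0.0015 0.01 0 0 0 0; 0.0025 -0.0015 0.025 0 0 0 0; 0.0025 -0.0015 0.04 0 0 0 0; 0.0025 -0.0015 0.055 0 0 0 0; 0.0025 -0.0015 0.07 0 0 0 0; 0.0025 -0.0015 0.083 0 0 0 0; 0.0025 -0.0015 0.09 0 0 0 0; 0.0025 -0.0015 0.094 0 0 0 0; 0.0025 -0.0015 0.094 0 0 0 0; 0.0025 -0.0015 0.094 0 0 0 0",
)

```text
time_s: 26.55
ee_pos: [571.1, 28.4, 146.3]
ee_rot: [180.0, 0.0, 90.1]
force: [-0.0, 0.4, 0.3]
gripper_width: 15.6
gripper_force: 30.0
```

>>> send_rows(
  targets="0 0 0.001 0 0 0 0; 0 0 0.002 0 0 0 0; 0 0 0.003 0 0 0 0; 0 0 0.004 0 0 0 0; 0 0 0.004 0 0 0 0; 0 0 0.004 0 0 0 0",
)

```text
time_s: 27.05
ee_pos: [571.1, 28.4, 142.7]
ee_rot: [179.9, 0.0, 90.1]
force: [-0.6, -0.6, 3.9]
gripper_width: 15.7
gripper_force: 30.0
```

>>> send_rows(
  targets="0 0 -0.012 0 0 0 0; 0 0 -0.025 0 0 0 0; 0 0 -0.038 0 0 0 0; 0 0 -0.05 0 0 0 0; 0 0 -0.06 0 0 0 0; 0 0 -0.066 0 0 0 0; 0 0 -0.066 0 0 0 0; 0 0 -0.066 0 0 0 0; 0 0 -0.066 0 0 0 0",
)

```text
time_s: 27.8
ee_pos: [570.3, 28.4, 207.2]
ee_rot: [-179.9, 0.0, 90.1]
force: [-0.1, 0.7, -0.4]
gripper_width: 15.3
gripper_force: 30.0
```

>>> send_rows(
  targets="0 0 0.012 0 0 0 0; 0 0 0.025 0 0 0 0; 0 0 0.038 0 0 0 0; 0 0 0.05 0 0 0 0; 0 0 0.06 0 0 0 0; 0 0 0.064 0 0 0 0; 0 0 0.066 0 0 0 0; 0 0 0.0665 0 0 0 0; 0 0 0.0665 0 0 0 0; 0 0 0.0665 0 0 0 0",
)

```text
time_s: 28.63
ee_pos: [569.7, 28.3, 142.7]
ee_rot: [-179.9, 0.0, 90.1]
force: [-4.4, -1.2, 7.2]
gripper_width: 15.8
gripper_force: 30.0
```

Now lift out and carry the brush back to the jar.

>>> send_rows(
  targets="0 0 -0.012 0 0 0 0; 0 0 -0.03 0 0 0 0; 0 0 -0.05 0 0 0 0; 0 0 -0.07 0 0 0 0; 0 0 -0.088 0 0 0 0; 0 0 -0.096 0 0 0 0; 0 0 -0.098 0 0 0 0; 0 0 -0.098 0 0 0 0; 0 0 -0.098 0 0 0 0",
)

```text
time_s: 29.38
ee_pos: [570.2, 28.4, 238.3]
ee_rot: [-179.9, 0.0, 90.1]
force: [-0.3, -0.3, -1.1]
gripper_width: 15.6
gripper_force: 30.0
```

>>> send_rows(
  targets="-0.008 0 0 0 0 0 0; -0.023 0.001 0 0 0 0 0; -0.043 0.002 0 0 0 0 0; -0.066 0.003 0 0 0 0 0; -0.091 0.003 0 0 0 0 0; -0.117 0.004 0 0 0 0 0; -0.143 0.005 0 0 0 0 0; -0.169 0.006 0 0 0 0 0; -0.193 0.007 0 0 0 0 0; -0.213 0.007 0 0 0 0 0; -0.225 0.008 0 0 0 0 0; -0.23 0.008 0 0 0 0 0",
)

```text
time_s: 30.38
ee_pos: [578.7, -203.5, 238.4]
ee_rot: [-179.9, -0.0, 90.0]
force: [-0.4, 0.3, -0.6]
gripper_width: 15.3
gripper_force: 30.0
```

>>> send_rows(
  targets="-0.006 0 0 0 0 0 0; -0.02 0 0 0 0 0 0; -0.036 0.001 0 0 0 0 0; -0.052 0.001 0 0 0 0 0; -0.063 0.001 0 0 0 0 0; -0.068 0.001 0 0 0 0 0; -0.069 0.001 0 0 0 0 0; -0.069 0.001 0 0 0 0 0; -0.069 0.001 0 0 0 0 0; -0.069 0.001 0 0 0 0 0; -0.069 0.001 0 0 0 0 0",
)

```text
time_s: 31.3
ee_pos: [580.3, -270.0, 239.7]
ee_rot: [180.0, -0.0, 90.1]
force: [-0.5, -0.1, 0.6]
gripper_width: 15.3
gripper_force: 30.0
```

```bash
python3 plan.py 26 "581.5 -270.5 150 90 0"; python3 - <<'E'
from h import *
s=Cam("scene")
w=s.blobs((0,0,170),(180,50,255),(190,100,225,172)); print("bristle",w); b=w[0]
s0=np.array(b[0]); print("head centre seen vs expected for TCP", [s.px([*(env.state()["ee_pos"][:2]),env.state()["ee_pos"][2]-105.6+k]).round(1) for k in(0,30,60)])
E
```

```text
-0.0001 0.0003 0.0224 0.0 -0.0 0.0 0; -0.0003 0.0006 0.0449 0.0 -0.0 0.1 0; -0.0004 0.0009 0.0673 0.0 -0.0 0.1 0; -0.0005 0.0012 0.0897 0.0 -0.0 0.1 0 
at [ 580.3 -270.   239.7] [180.   -0.   90.1] t 31.3 F [-0.5 -0.1  0.6] w 15.3
bristle [(array([205.35, 144.83]), [200, 134, 12, 22, 227])]
head centre seen vs expected for TCP [array([205.1, 154.4]), array([204.5, 144.5]), array([203.8, 134.3])]
```

Head is within 1 px of expected, brush still straight; lower it into the jar.

>>> send_rows(
  targets="0 0.001 0.015 0 0 0 0; 0 0.001 0.035 0 0 0 0; 0 0.001 0.05 0 0 0 0; 0 0.001 0.065 0 0 0 0; 0 0.001 0.08 0 0 0 0; 0 0.001 0.095 0 0 0 0; 0 0.001 0.11 0 0 0 0; 0 0.001 0.12 0 0 0 0; 0 0.001 0.126 0 0 0 0; 0 0.001 0.128 0 0 0 0; 0 0.001 0.128 0 0 0 0; 0 0.001 0.128 0 0 0 0",
)

```text
time_s: 32.35
ee_pos: [581.8, -270.8, 112.4]
ee_rot: [179.9, 0.0, 90.1]
force: [0.2, 0.5, -0.3]
gripper_width: 15.5
gripper_force: 30.0
```

>>> send_rows(
  targets="0 0 0.001 0 0 0 0; 0 0 0.001 0 0 0 0; 0 0 0.001 0 0 0 60; 0 0 0.001 0 0 0 60; 0 0 0.001 0 0 0 60; 0 0 0.001 0 0 0 60; 0 0 -0.03 0 0 0 60; 0 0 -0.07 0 0 0 60; 0 0 -0.11 0 0 0 60; 0 0 -0.13 0 0 0 60; 0 0 -0.13 0 0 0 60; 0 0 -0.13 0 0 0 60",
)

```text
time_s: 33.35
ee_pos: [581.7, -270.8, 243.1]
ee_rot: [179.8, 0.1, 90.1]
force: [-0.4, -0.2, 0.3]
gripper_width: 54.8
gripper_force: 0.0
```

```bash
python3 - <<'E'
from h import *
t=Cam("top");s=Cam("scene")
w=t.blobs((0,0,150),(180,60,255),(145,270,215,335)); print("lid white",w)
k=t.blobs((0,0,0),(180,255,70),(150,275,215,330)); print("knob",k)
ks=s.blobs((0,0,0),(180,255,60),(380,235,430,262)); print("knob s",ks); 
print(tri((t,s),(k[0][0],ks[0][0])), t.at(k[0][0],32))
m=cv2.inRange(cv2.cvtColor(t.im,cv2.COLOR_BGR2HSV),(0,0,130),(180,80,255)); m[:275]=0;m[330:]=0;m[:,:145]=0;m[:,192:]=0
cs,_=cv2.findContours(m,cv2.RETR_EXTERNAL,cv2.CHAIN_APPROX_NONE); c=max(cs,key=cv2.contourArea); (e,ax,_)=cv2.fitEllipse(c); print(e,ax,t.at(e,13),cv2.boundingRect(c))
print("brush s",s.blobs((105,110,30),(125,255,255),(195,135,215,172)))
def crop(im,x,y,w,h,k): return cv2.resize(im[y:y+h,x:x+w],None,fx=k,fy=k,interpolation=cv2.INTER_CUBIC)
cv2.imwrite("pics/c10.png",np.hstack([crop(t.im,145,265,80,70,5),crop(s.im,180,135,80,70,5)]))
E
python3 plan.py 36 "400 -100 240 90 70"
```

```text
lid white [(array([204.52, 282.98]), [195, 270, 20, 27, 539]), (array([180.36, 301.69]), [167, 288, 28, 29, 532])]
knob [(array([178.54, 301.67]), [175, 299, 9, 7, 46])]
knob s [(array([404.91, 252.77]), [401, 246, 9, 14, 100])]
(array([391.94737443, 282.24607253,  31.34239651]), [array([-0.32,  0.21]), array([-0.4, -0. ])]) [392.47514522 281.32196353  32.        ]
(179.21859741210938, 301.7232971191406) (26.15629768371582, 30.797046661376953) [391.71553481 284.21505453  13.        ] (166, 287, 26, 31)
brush s [(array([205.33, 151.77]), [203, 141, 6, 23, 91])]
0.0244 -0.0257 0.0001 -0.1 -0.1 0.0 70; 0.0487 -0.0515 0.0002 -0.1 -0.1 0.0 70; 0.0731 -0.0772 0.0003 -0.1 -0.1 0.0 70; 0.0974 -0.103 0.0004 -0.1 -0.1 0.0 70; 0.1218 -0.1287 0.0005 -0.1 -0.1 0.1 70; 0.1462 -0.1545 0.0006 -0.1 -0.1 0.1 70; 0.1705 -0.1802 0.0007 -0.1 -0.1 0.1 70 
at [ 580.5 -270.3  240.1] [-1.799e+02 -1.000e-01  9.010e+01] t 33.5 F [0.5 0.3 0.2] w 54.6
```

View pics/c10.png

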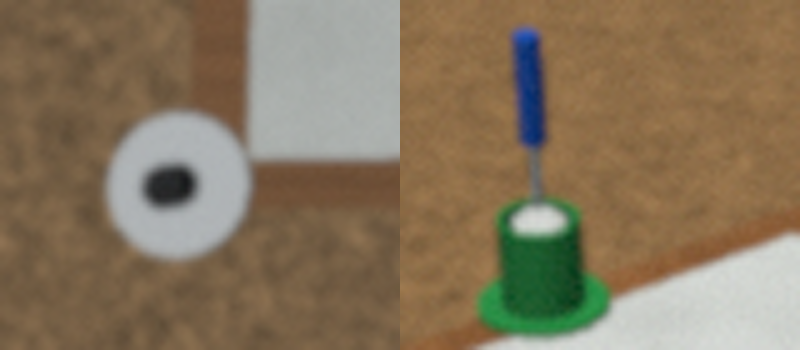

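>>> send_rows(
  targets="0.04 -0.013 0 0 0 0 70; 0.079 -0.027 0 0 0 0 70; 0.118 -0.04 0 0 0 0 70; 0.157 -0.053 0 0 0 0 70; 0.197 -0.067 0 0 0 0 70; 0.236 -0.08 0 0 0 0 70; 0.276 -0.094 0 0 0 0 70; 0.276 -0.094 0 0 0 0 70; 0.276 -0.094 0 0 0 0 70",
)

```text
time_s: 34.2
ee_pos: [485.3, 6.9, 240.2]
ee_rot: [-179.8, 0.0, 90.3]
force: [1.1, 0.0, 0.1]
gripper_width: 64.2
gripper_force: 0.0
```

>>> send_rows(
  targets="0.04 -0.013 0 0 0 0 70; 0.079 -0.027 0 0 0 0 70; 0.118 -0.04 0 0 0 0 70; 0.157 -0.053 0 0 0 0 70; 0.197 -0.067 0 0 0 0 70; 0.236 -0.08 0.03 0 0 0 70; 0.276 -0.094 0.06 0 0 0 70; 0.276 -0.094 0.1 0 0 0 70; 0.276 -0.094 0.12 0 0 0 70; 0.276 -0.094 0.12 0 0 0 70; 0.276 -0.094 0.12 0 0 0 70; 0.276 -0.094 0.12 0 0 0 70",
)

```text
time_s: 35.2
ee_pos: [394.1, 280.8, 122.5]
ee_rot: [179.9, -0.0, 90.0]
force: [1.3, 0.4, 0.3]
gripper_width: 63.9
gripper_force: 0.0
```

```bash
python3 plan.py 30 "392 281.4 19 90 70"
```

```text
0.0001 -0.0006 0.0259 0.1 -0.0 -0.0 70; 0.0003 -0.0011 0.0517 0.1 -0.0 -0.0 70; 0.0004 -0.0017 0.0776 0.1 -0.0 -0.0 70; 0.0005 -0.0023 0.1035 0.1 -0.0 -0.0 70 
at [394.1 280.8 122.5] [179.9  -0.   90. ] t 35.2 F [1.3 0.4 0.3] w 63.9
```

>>> send_rows(
  targets="0.0005 -0.002 0.026 0 0 0 70; 0.0005 -0.002 0.052 0 0 0 70; 0.0005 -0.002 0.075 0 0 0 70; 0.0005 -0.002 0.09 0 0 0 70; 0.0005 -0.002 0.1 0 0 0 70; 0.0005 -0.002 0.1 0 0 0 70; 0.0005 -0.002 0.1 0 0 0 70",
)

```text
time_s: 35.78
ee_pos: [392.2, 281.8, 23.0]
ee_rot: [179.9, -0.1, 90.0]
force: [-0.1, 0.0, 0.7]
gripper_width: 63.8
gripper_force: 0.0
```

>>> send_rows(
  targets="0 0 0.003 0 0 0 0; 0 0 0.003 0 0 0 0; 0 0 0.003 0 0 0 0; 0 0 0.003 0 0 0 0; 0 0 0.003 0 0 0 0; 0 0 0.003 0 0 0 0; 0 0 0.003 0 0 0 0; 0 0 0.003 0 0 0 0",
  grip_force=5,
)

```text
time_s: 36.45
ee_pos: [390.7, 281.8, 18.7]
ee_rot: [180.0, -0.0, 90.1]
force: [0.5, 0.2, 1.2]
gripper_width: 21.8
gripper_force: 5.0
```

>>> send_rows(
  targets="0 0 0 0 0 0 50; 0 0 0 0 0 0 50; 0 0 0 0 0 0 50; 0 0 0 0 0 -7 50; 0 0 0 0 0 -14 50; 0 0 0 0 0 -21 50; 0 0 0 0 0 -28 50; 0 0 0 0 0 -35 50; 0 0 0 0 0 -42 50; 0 0 0 0 0 -45 50; 0 0 0 0 0 -45 50",
)

```text
time_s: 37.37
ee_pos: [390.3, 281.5, 18.4]
ee_rot: [-180.0, -0.0, 135.1]
force: [-0.6, 0.6, 0.3]
gripper_width: 45.5
gripper_force: 0.0
```

>>> send_rows(
  targets="0 0 0 0 0 -7 50; 0 0 0 0 0 -14 50; 0 0 0 0 0 -21 50; 0 0 0 0 0 -28 50; 0 0 0 0 0 -35 50; 0 0 0 0 0 -42 50; 0 0 0 0 0 -45 50; 0 0 0 0 0 -45 0; 0 0 0 0 0 -45 0; 0 0 0 0 0 -45 0; 0 0 0 0 0 -45 0; 0 0 0 0 0 -45 0",
  grip_force=25,
)

```text
time_s: 38.37
ee_pos: [390.4, 281.6, 18.5]
ee_rot: [-180.0, -0.0, -180.0]
force: [1.3, 0.5, -0.2]
gripper_width: 21.3
gripper_force: 25.0
```

>>> send_rows(
  targets="0 0 0 0 0 0 0; 0 0 0 0 0 0 0; 0 0 0 0 0 0 0",
)

```text
time_s: 38.62
ee_pos: [390.4, 281.6, 18.5]
ee_rot: [-180.0, -0.0, -179.9]
force: [0.6, -0.0, -1.3]
gripper_width: 21.3
gripper_force: 25.0
```

>>> send_rows(
  targets="0 0 -0.01 0 0 0 0; 0 0 -0.035 0 0 0 0; 0 0 -0.065 0 0 0 0; 0 0 -0.1 0 0 0 0; 0 0 -0.13 0 0 0 0; 0 0 -0.15 0 0 0 0; 0 0 -0.16 0 0 0 0; 0 0 -0.16 0 0 0 0; 0 0 -0.16 0 0 0 0; 0 0 -0.16 0 0 0 0",
)

```text
time_s: 39.45
ee_pos: [389.4, 280.9, 176.7]
ee_rot: [-179.9, -0.2, -179.9]
force: [0.6, -0.8, -0.4]
gripper_width: 21.4
gripper_force: 25.0
```

```bash
python3 plan.py 28 "570.6 27.9 178 180 0"
```

```text
-0.003 -0.0042 -0 -0.1 -0.2 -6.0 0; -0.006 -0.0084 -0 -0.1 -0.2 -12.0 0; -0.009 -0.0127 -0.0001 -0.1 -0.2 -18.0 0; -0.0121 -0.0169 -0.0001 -0.1 -0.2 -24.0 0; -0.0151 -0.0211 -0.0001 -0.1 -0.2 -30.0 0; -0.0181 -0.0253 -0.0001 -0.1 -0.2 -36.0 0; -0.0211 -0.0295 -0.0001 -0.1 -0.2 -42.0 0; -0.0241 -0.0338 -0.0002 -0.0 -0.2 -48.0 0; -0.0271 -0.038 -0.0002 -0.0 -0.2 -54.0 0; -0.0301 -0.0422 -0.0002 -0.0 -0.2 -60.0 0; -0.0332 -0.0464 -0.0002 -0.0 -0.2 -66.0 0; -0.0362 -0.0507 -0.0003 -0.0 -0.2 -72.0 0   TRUNC
at [389.4 280.9 176.7] [-179.9   -0.2 -179.9] t 39.5 F [ 0.6 -0.8 -0.4] w 21.4
```

>>> send_rows(
  targets="-0.006 -0.008 0 0 0 0 0; -0.018 -0.025 0 0 0 0 0; -0.036 -0.05 0 0 0 0 0; -0.054 -0.075 0 0 0 0 0; -0.072 -0.1 0 0 0 0 0; -0.09 -0.126 0 0 0 0 0; -0.108 -0.151 0 0 0 0 0; -0.126 -0.176 0 0 0 0 0; -0.144 -0.201 0 0 0 0 0; -0.162 -0.226 0 0 0 0 0; -0.175 -0.244 0 0 0 0 0; -0.181 -0.253 0 0 0 0 0",
)

```text
time_s: 40.45
ee_pos: [572.8, 25.7, 176.8]
ee_rot: [-179.9, -0.1, 179.9]
force: [0.5, 0.4, -2.9]
gripper_width: 21.3
gripper_force: 25.0
```

>>> send_rows(
  targets="0 0 0 0 0 0 0; 0 0 0 0 0 0 0; 0 0 0.02 0 0 0 0; 0 0 0.04 0 0 0 0; 0 0 0.045 0 0 0 0; 0 0 0.045 0 0 0 0; 0 0 0.045 0 0 0 0; 0 0 0.045 0 0 0 0",
)

```text
time_s: 41.12
ee_pos: [572.3, 29.5, 134.8]
ee_rot: [180.0, 0.1, -179.9]
force: [0.3, -0.3, -0.6]
gripper_width: 21.2
gripper_force: 25.0
```

```bash
python3 plan.py 6 "570.6 28 125 -180 0" "570.6 28 115 -180 0"; python3 - <<'E'
from h import *
s=Cam("scene")
def crop(im,x,y,w,h,k): return cv2.resize(im[y:y+h,x:x+w],None,fx=k,fy=k,interpolation=cv2.INTER_CUBIC)
cv2.imwrite("pics/c11.png",crop(s.im,225,150,100,80,7))
E
```

```text
0.0009 -0.0007 0.0049 0.0 0.1 0.1 0; 0.0017 -0.0015 0.0097 0.0 0.1 0.1 0; 0.0017 -0.0015 0.0147 0.0 0.1 0.1 0; 0.0017 -0.0015 0.0197 0.0 0.1 0.1 0 
at [572.3  29.5 134.8] [ 1.800e+02  1.000e-01 -1.799e+02] t 41.1 F [ 0.3 -0.3 -0.6] w 21.2
```

View pics/c11.png

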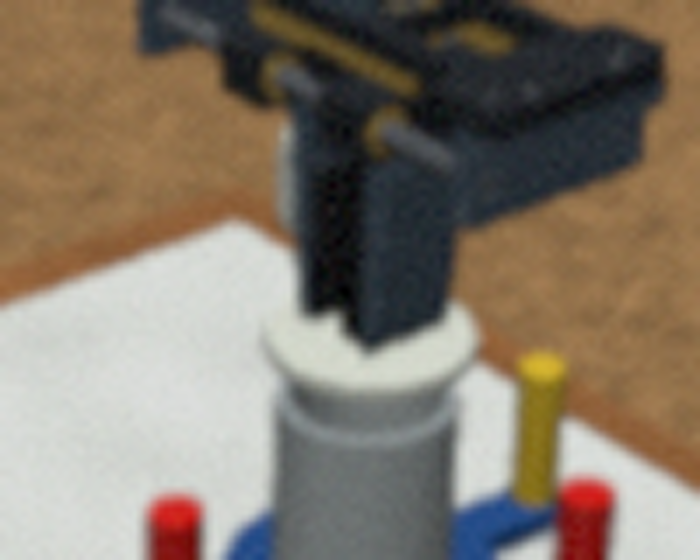

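Lid is level and centred above the cup; lower with a small correction.

>>> send_rows(
  targets="0.0017 -0.0015 0.003 0 0 0 0; 0.0017 -0.0015 0.006 0 0 0 0; 0.0017 -0.0015 0.008 0 0 0 0; 0.0017 -0.0015 0.01 0 0 0 0; 0.0017 -0.0015 0.012 0 0 0 0; 0.0017 -0.0015 0.014 0 0 0 0; 0.0017 -0.0015 0.016 0 0 0 0; 0.0017 -0.0015 0.018 0 0 0 0; 0.0017 -0.0015 0.018 0 0 0 0; 0.0017 -0.0015 0.018 0 0 0 0",
)

```text
time_s: 42.0
ee_pos: [570.2, 27.4, 115.5]
ee_rot: [-180.0, 0.0, -179.9]
force: [-0.1, -0.3, -0.5]
gripper_width: 21.2
gripper_force: 25.0
```

>>> send_rows(
  targets="0 0 0.001 0 0 0 0; 0 0 0.002 0 0 0 0; 0 0 0.002 0 0 0 0; 0 0 0.002 0 0 0 0",
)

```text
time_s: 42.33
ee_pos: [570.2, 27.4, 115.4]
ee_rot: [-180.0, 0.1, -179.9]
force: [-4.2, -0.0, 9.7]
gripper_width: 21.6
gripper_force: 25.0
```

Seated at 115.4 as predicted, with contact force. Release, retreat and check.

>>> send_rows(
  targets="0 0 -0.001 0 0 0 60; 0 0 -0.001 0 0 0 60; 0 0 -0.001 0 0 0 60; 0 0 -0.001 0 0 0 60; 0 0 -0.03 0 0 0 60; 0 0 -0.07 0 0 0 60; 0 0 -0.1 0 0 0 60; 0.04 0 -0.12 0 0 0 60; 0.08 0.03 -0.12 0 0 0 60; 0.12 0.06 -0.12 0 0 0 60; 0.14 0.09 -0.12 0 0 0 60; 0.14 0.12 -0.12 0 0 0 60",
)

```text
time_s: 43.33
ee_pos: [425.8, 146.5, 233.7]
ee_rot: [-179.9, -0.1, 180.0]
force: [1.3, -0.2, -0.2]
gripper_width: 55.0
gripper_force: 0.0
```

>>> send_rows(
  targets="0 0.04 0 0 0 0 60; 0 0.08 0 0 0 0 60; 0 0.12 0 0 0 0 60; 0 0.16 0 0 0 0 60; 0 0.16 0 0 0 0 60; 0 0.16 0 0 0 0 60; 0 0.16 0 0 0 0 60; 0 0.16 0 0 0 0 60",
)

```text
time_s: 44.0
ee_pos: [429.7, 306.0, 233.3]
ee_rot: [-179.9, -0.0, -180.0]
force: [-0.3, -1.1, 0.6]
gripper_width: 54.9
gripper_force: 0.0
```

```bash
python3 - <<'E'
from h import *
t=Cam("top");s=Cam("scene");print(env.state()["ee_pos"],env.state()["force"])
def crop(im,x,y,w,h,k): return cv2.resize(im[y:y+h,x:x+w],None,fx=k,fy=k,interpolation=cv2.INTER_CUBIC)
a=crop(t.im,235,175,90,95,4);b=crop(s.im,185,135,140,130,3);h=380
cv2.imwrite("pics/c12.png",np.hstack([a[:380],b[:380]]))
k=t.blobs((0,0,0),(180,255,60),(255,195,305,245)); print(k,t.at(k[0][0],130))
E
```

```text
[429.84183955 305.88416177 233.63073868] [ 0.11249568 -0.12768418 -0.44073901]
[(array([280.56, 223.73]), [278, 220, 6, 8, 41])] [568.7739442   28.16824198 130.        ]
```

View pics/c12.png

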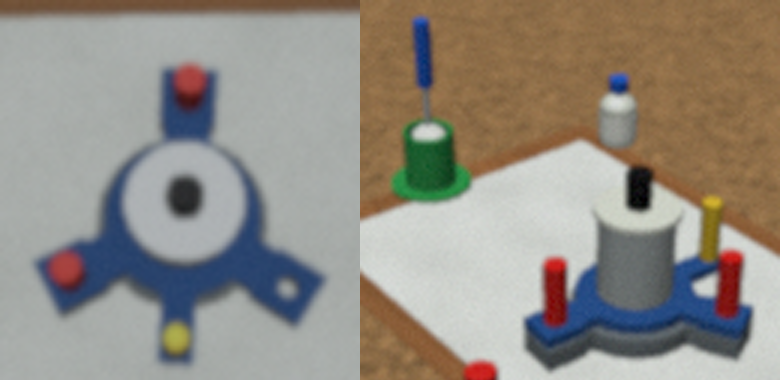

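The lid sits level on the rim, both pins are home, the brush stands in its jar and the arm is clear.

```bash
python3 -c "
from workcell import env
print(env.job_done())"
```

```text
the job is handed in; nothing more can be done
None
```

I handed the job in at 44 s (limit 210 s), with no verdict returned: both red pins found are home, the cup is scrubbed bottom–rim–bottom, the brush is back in its jar and the lid is seated level; the purple look-alike pins toppled early in the run (cause unknown).

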